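Pack a bamboo set of nesting cups and balls

TASK

Pack this bamboo play set: first nest all the bamboo cups that are on the bench inside one another in size order, each standing upright on the floor of the next larger one, with the largest cup as the base on the bench. Then use the wooden scoop to move all the balls from the trough into the innermost cup, never touching a ball with the fingers, leave the scoop lying bottom down along the empty trough, and close the innermost cup with its lid, seated flat. Leave the tape, the screwdriver and the glue bottle alone.

Things in the scene. Friction and masses are not known exactly. Their poses are not given: they have to be found in the camera images.
- cup_1: the largest bamboo cup, a straight round tan tumbler, open side up: 162 mm outside and 146 mm inside diameter, 55 mm tall, wall and floor 8 mm, about 300 g; origin at the centre of its underside, z up. Always there. Each smaller cup, in the next larger one, has 5 mm play all round and its rim stands 24 mm proud.
- cup_2: the second bamboo cup, a straight round tan tumbler, open side up: 136 mm outside and 120 mm inside diameter, 71 mm tall, wall and floor 8 mm, about 240 g; origin at the centre of its underside, z up. May be absent (None). Pinch it by the wall at its rim, one finger inside.
- cup_3: the third bamboo cup, a straight round tan tumbler, open side up: 110 mm outside and 94 mm inside diameter, 87 mm tall, wall and floor 8 mm, about 200 g; origin at the centre of its underside, z up. May be absent (None). Pinch it by the wall at its rim, one finger inside.
- cup_4: the smallest bamboo cup, a straight round tan tumbler, open side up: 84 mm outside and 68 mm inside diameter, 103 mm tall, wall and floor 8 mm, about 160 g; origin at the centre of its underside, z up. Always there; ends innermost. Pinch it by the wall at its rim, one finger inside.
- trough: open plywood trough fixed to the bench, about 280 mm long, the balls lying in its near half; origin on the bench under the middle of its floor, x along it to its far end, z up. Side boards lean outward 30 degrees and rise 45 mm above the floor (opening 102 mm wide at the top); the near end board leans outward 0.2 rad and is 47 mm high; across the far end is only a sill 10 mm high.
- trough_end (a point): middle of the near end of the trough's floor, on its top face, where it meets the near end board: x = -125 mm, z = 16 mm in the trough's frame. From here the level floor, 50 mm wide, runs 250 mm to the trough's +x.
- scoop: wooden scoop, 100 g, lying on the bench; origin at the centre of its flat underside, mouth to -x, z up. Pan open in front and above: 110 mm long, bottom 40 mm wide and 1.5 mm thick; sides lean outward 30 degrees, 43 mm high (90 mm over the top), cut back 10 mm from the lip; back board at x = +55 mm, 47 mm high. It fits lengthwise in the trough with 5 mm each side and holds six balls.
- scoop_grip (a point): the place to pinch the scoop: on its handle, a flat-sided upright bamboo bar 16 mm thick (along the scoop's y) and 22 mm wide that rises from behind the back board, leaning back 0.23 rad, to 104 mm above the underside; this point lies at x = +71.5, y = 0, z = 80 mm in the scoop's frame
- scoop_lip (a point): middle of the underside edge of the scoop's front lip: x = -55 mm, y = 0, z = 0 in the scoop's frame
- lid: turned wooden lid of the smallest cup, 60 g, lying on the bench right way up: flange 84 mm across and 8 mm thick, below it a spigot 56 mm across and 8 mm long that goes into the cup with 6 mm play all round, on top a round knob 24 mm across and 22 mm high; origin at the centre of the spigot's underside, z up. Seated, the flange rests on the rim, so the origin is 95 mm above the cup's.
- ball_1: one of the dark wooden balls, 25 mm diameter, 10 g, origin at its centre; three to six of the six are there, the rest absent (None)
- ball_2: one of the dark wooden balls, 25 mm diameter, 10 g, origin at its centre; three to six of the six are there, the rest absent (None)
- ball_3: one of the dark wooden balls, 25 mm diameter, 10 g, origin at its centre; three to six of the six are there, the rest absent (None)
- ball_4: one of the dark wooden balls, 25 mm diameter, 10 g, origin at its centre; three to six of the six are there, the rest absent (None)
- ball_5: one of the dark wooden balls, 25 mm diameter, 10 g, origin at its centre; three to six of the six are there, the rest absent (None)
- ball_6: one of the dark wooden balls, 25 mm diameter, 10 g, origin at its centre; three to six of the six are there, the rest absent (None)
- tape_roll: roll of black tape lying on the bench, 96 mm across, 25 mm high; origin at the centre of its underside; not part of the job
- screwdriver: screwdriver with a yellow handle lying on the bench, 200 mm long; origin under its middle; not part of the job
- glue_bottle: white glue bottle with a cap standing on the bench, 56 mm across, 150 mm tall; origin at the centre of its underside; not part of the job
There are look-alikes about, which are no part of the job. Leave any green or purple look-alike of the lid alone.

How it is judged:
On the way, in this order (a step that is already met when the one before it is completed fails the run):
1. all the cups present are nested in size order, upright (horizontal distance between cup_2 and cup_1 below 0.01 m and z of cup_2 in the frame of cup_1 between 0.003 and 0.014 m and horizontal distance between cup_3 and cup_1 below 0.023 m and z of cup_3 in the frame of cup_1 between 0.003 and 0.022 m and horizontal distance between cup_3 and cup_2 below 0.01 m and z of cup_3 in the frame of cup_2 between 0.003 and 0.014 m and horizontal distance between cup_4 and cup_1 below 0.036 m and z of cup_4 in the frame of cup_1 between 0.003 and 0.03 m and horizontal distance between cup_4 and cup_2 below 0.023 m and z of cup_4 in the frame of cup_2 between 0.003 and 0.022 m and horizontal distance between cup_4 and cup_3 below 0.01 m and z of cup_4 in the frame of cup_3 between 0.003 and 0.014 m and angle between each of cup_1, cup_2, cup_3, cup_4's own z axis and vertical below 0.12 rad and height (world z) of cup_1 below 0.006 m), for 0.3 s.
2. all the balls present are in the innermost cup of the nest (all of step 1 and horizontal distance between each of ball_1, ball_2, ball_3, ball_4, ball_5, ball_6 and cup_4 below 0.03 m and z of ball_1 in the frame of cup_4 between 0.01 and 0.098 m and z of ball_2 in the frame of cup_4 between 0.01 and 0.098 m and z of ball_3 in the frame of cup_4 between 0.01 and 0.098 m and z of ball_4 in the frame of cup_4 between 0.01 and 0.098 m and z of ball_5 in the frame of cup_4 between 0.01 and 0.098 m and z of ball_6 in the frame of cup_4 between 0.01 and 0.098 m), for 0.3 s.
At the end, for the whole second after the job is handed in: Cups present: upright (0.12 rad), each on the floor (6 mm) inside the next larger, the largest on the bench; balls present in the smallest, its lid flat on it (4 mm, 0.08 rad). Scoop at rest in the trough, bottom down (0.25 rad), within 110 mm along and 20 mm across of the middle (all of step 2 and horizontal distance between lid and cup_4 below 0.01 m and z of lid in the frame of cup_4 between 0.09 and 0.099 m and angle between lid's own z axis and vertical below 0.08 rad and x of scoop in the frame of trough between -0.11 and 0.11 m and y of scoop in the frame of trough between -0.02 and 0.02 m and height (world z) of scoop below 0.035 m and angle between scoop's own z axis and vertical below 0.25 rad and linear speed of scoop below 0.02 m/s); the robot touches nothing.
It fails at once if a finger touches a ball (contact force between the fingers and ball_1 above 0.3 N or contact force between the fingers and ball_2 above 0.3 N or contact force between the fingers and ball_3 above 0.3 N or contact force between the fingers and ball_4 above 0.3 N or contact force between the fingers and ball_5 above 0.3 N or contact force between the fingers and ball_6 above 0.3 N).
It fails at once if the tape, the screwdriver or the glue bottle is moved more than 30 mm (distance of any of tape_roll, screwdriver, glue_bottle from where it was at the start of the episode above 0.03 m).
Of cup_2, cup_3 only 1 to 2 are there at a start; the rules pass over those that are not, and their reading is None.
Of ball_1, ball_2, ball_3, ball_4, ball_5, ball_6 only 3 to 6 are there at a start; the rules pass over those that are not, and their reading is None.
At some moment in a run one of cup_2, cup_3, cup_4, scoop, lid may be knocked a few centimetres aside while the robot is not near it.
It also fails if it takes over 210 s, if anything falls off the work surface, if the arm or the gripper's body presses on something with over 40 N, if the wrist force passes 120 N, or if a joint passes its speed limit or range.

ROBOT

A 6-joint arm with a two-finger parallel gripper is mounted at the origin on the work surface. World frame = base frame: x ahead of the robot, y to its left, z up, the work surface at z = 0. Lengths are in m, angles in rad, forces in N, time in s.
With the tool pointing down it reaches from about 0.225 to 0.875 m from the base axis. Payload 3.4 kg.
Tool frame: the origin (TCP) lies midway between the tips of the shut fingers; the grasp point (between the pads) lies 19 mm behind it (manip.grip_point_offset is the distance from the TCP to the grasp point, in m); z points along the fingers, y is the line along which they close (so a half turn about z gives the same grasp; the last joint's range is limited). The gripper opens to 85 mm and grips with 20 to 120 N. Pads are 22 mm wide; open, the fingers measure 114 mm over their backs; the gripper's body (76 mm by 85 mm) begins 54 mm behind the grasp point. The pads swing forward as they close: fully open they stand 13 mm farther back than shut.
Start: joints at [1.192, 0.276, 1.505, -0, 1.361, -0.121], TCP at [0.147, 0.556, 0.231] pointing down, gripper open.
Joint ranges: [-2.89, 2.89], [-0.75, 2.08], [0.22, 2.7], [-1.18, 4.32], [0.11, 2.71], [-2.7, 2.7]. Speed limits (rad/s): [2.57, 2.57, 3.14, 3.14, 3.14, 3.14].

INTERFACE

Orientations are given as a unit quaternion [w, x, y, z].
In Python, from rig import manip gives the robot as it stands.
- The arm moves only by the shell command python3 -m handwheel 'ROWS' [FORCE]. ROWS is JSON, a list of rows, each an object with "translation": the shift along the tool's x, y, z in m, a list of three; "angular": the turn, a rotation vector about the tool's x, y, z in degrees, a list of three; "hand": the closure, from 0 (fully open) to 1 (shut). A call has 1 to 10 rows; each row shifts and turns the commanded pose from where the row before left it, along the tool's axes as they then stand; what a row does not reach is not made up. A row lasts 1/12 s, in which the tool goes at most 41.7 mm and 7.16 degrees, less where a joint would pass 70% of its speed; a pose out of reach is approached as far as the arm can. A call with a gripper value outside its range is refused whole. The fingers move at their own pace and stop on an object; FORCE is the grip in N (left out, the last holds). Time passes only in rows, so rows that do not move let the fingers close. It gives the time, the measured TCP pose, the force, the opening and the grip force at its end, in the units of the state.
- manip.get_state(): the state, without advancing time (a new reading comes with each control period).
- manip.get_image(name): name is "side" or "top"; returns the picture (480x640x3 uint8, red, green, blue); there is no depth.
- manip.camera_info(name): a dict with "camera_matrix" (3x3 intrinsics, pixels), "eye" and "orientation" of the camera in the world. Camera axes: x right, y down, z forward; pixel columns grow to the right and rows downward; lengths in m; the calibration is good to about 2 mm. A picture is of the moment at which its call begins. camera_info takes no time and is no camera call.
- manip.sign_off(): hands the job in; it is judged then, once.
The state is a dict: "clock": time; "qpos": joint angles; "qd": joint speeds; "effort": joint torques, N m; "position": TCP position; "ee_rot": TCP orientation; "contact_force": force on the tool from outside, world axes, zero at the start; "moment": the same for the moment, N m; "width": finger opening in m; "gripper_force": force on a finger pad.
Only numpy, scipy, OpenCV 4.12 (cv2) and the standard library are available. Lean on these libraries where they do the work, as an engineer would, in place of code of your own. Each camera call takes 0.05 s, during which the arm holds its last target. There are 200 camera calls.

## Working session

There is one attempt and no reset: what is moved stays moved. The work goes in short steps, Python scripts to look and compute and a shell command to move; the robot and the scene stay as the last step left them, time stands still between calls to the robot, and variables do not carry over. Pictures are saved under pics/ and viewed, at most 14 in all, crops included, and the job is handed in when it is done.

```bash
ls; mkdir -p pics
python3 - <<'E'
from rig import manip
import cv2
s=manip.get_state();print({k:(v if not hasattr(v,'round') else v) for k,v in s.items()})
print(manip.grip_point_offset)
for n in("top","side"):
    i=manip.get_image(n);cv2.imwrite(f"pics/{n}0.png",i[:,:,::-1]);print(n,manip.camera_info(n))
E
```

```text
pics
{'clock': 0.0, 'qpos': array([ 1.19198686e+00,  2.76590191e-01,  1.50613230e+00, -1.29577693e-05,
        1.36069824e+00, -1.21031495e-01]), 'qd': array([-0.00066289, -0.000575  , -0.00050371,  0.00147038, -0.00020291,
       -0.00163425]), 'effort': array([-3.58070347e-04, -4.16783595e+01, -2.45801997e+01, -1.28295383e-04,
        1.12889148e-02,  4.75936389e-06]), 'position': array([0.14641651, 0.55549935, 0.23044278]), 'ee_rot': array([-2.19928621e-04,  1.28531026e-01,  9.91705067e-01, -8.87210677e-04]), 'contact_force': array([-0.39621379,  0.33456766, -0.34580037]), 'moment': array([-0.02363821,  0.04574761,  0.02804975]), 'gripper_force': 0.0, 'width': 0.08544475639277171}
0.0187
top {'camera_matrix': array([[537.93382538,   0.        , 331.68124849],
       [  0.        , 537.93382538, 238.27641149],
       [  0.        ,   0.        ,   1.        ]]), 'eye': array([ 0.47416709, -0.05624981,  1.29861672]), 'orientation': array([ 0.0220326 , -0.70502803,  0.70872894, -0.01238277])}
side {'camera_matrix': array([[554.91961789,   0.        , 320.70956725],
       [  0.        , 554.91961789, 234.47396543],
       [  0.        ,   0.        ,   1.        ]]), 'eye': array([0.32600731, 1.24864082, 1.06503927]), 'orientation': array([ 0.03531417, -0.06860755,  0.89516989, -0.43899519])}
```

View pics/top0.png

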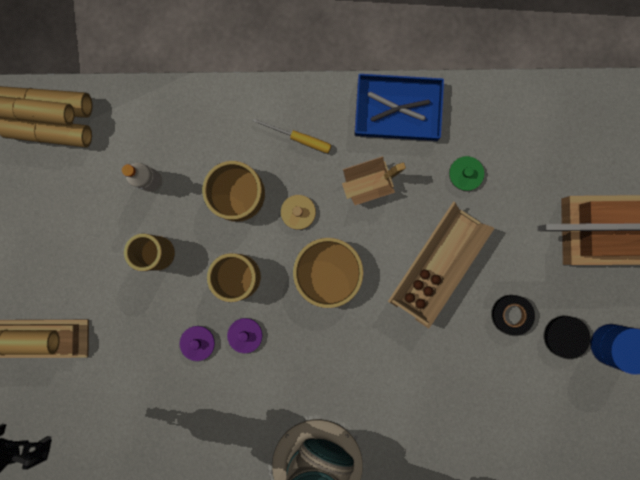

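View pics/side0.png

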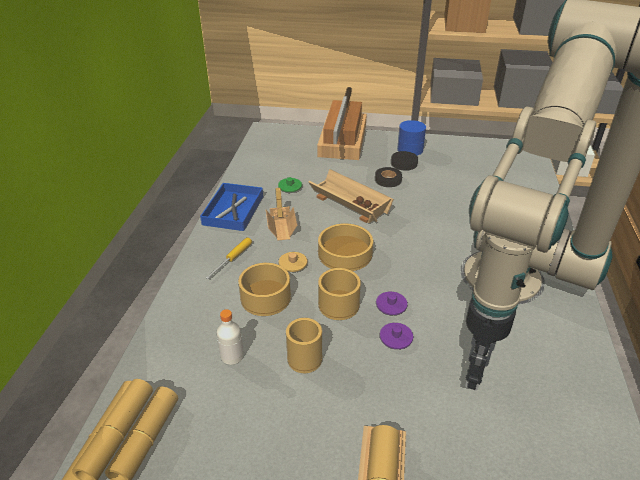

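Candidates (top image): lid = tan disc (298,212); look-alikes are purple (198,343),(246,335) and green (467,173). Cups: cup_1 (328,273), cup_2 (233,191), cup_3 (233,278), cup_4 (144,252); the tan bamboo tubes (40,110),(30,342) are not cups. Scoop (370,182), trough (442,265) with 6 balls near (423,290).

```bash
cat > det.py <<'E'
import numpy as np, cv2, sys
from scipy.spatial.transform import Rotation as R
from scipy.optimize import minimize
from rig import manip
def cam(n):
    c=manip.camera_info(n); q=c['orientation']; return c['camera_matrix'],c['eye'],R.from_quat(np.r_[q[1:],q[0]]).as_matrix()
C={n:cam(n) for n in('top','side')}
def proj(n,P):
    K,e,Rm=C[n]; p=(np.atleast_2d(P)-e)@Rm@K.T; return p[:,:2]/p[:,2:]
def ray(n,u,v,z):
    K,e,Rm=C[n]; d=Rm@np.linalg.solve(K,[u,v,1]); return e+d*(z-e[2])/d[2]
def ring(r,z,k=40):
    a=np.linspace(0,2*np.pi,k,0); return np.c_[r*np.cos(a),r*np.sin(a),0*a+z]
def cup(d,h): return [np.r_[ring(d/2,0),ring(d/2,h)]]
def arr(*p): return np.array(p,float)
t=.007
SIDE=lambda s,w0,w1,x0,x1,z0,z1,xt0,xt1:arr([x0,s*w0,z0],[x1,s*w0,z0],[xt1,s*w1,z1],[xt0,s*w1,z1])
M={'cup_1':cup(.162,.055),'cup_2':cup(.136,.071),'cup_3':cup(.110,.087),'cup_4':cup(.084,.103),
 'lid':[np.r_[ring(.042,.008),ring(.042,.016)],np.r_[ring(.012,.016),ring(.012,.038)]],
 'scoop':[np.r_[SIDE(s,.02,.045,-.055,.055,0,.043,-.045,.055) for s in(-1,1)][:0].reshape(0,3)] if 0 else
  [SIDE(1,.02,.045,-.055,.055,0,.043,-.045,.055),SIDE(-1,.02,.045,-.055,.055,0,.043,-.045,.055),
   arr([-.055,-.02,0],[-.055,.02,0],[.055,.02,0],[.055,-.02,0]),
   arr([.055,-.02,0],[.055,.02,0],[.055,.045,.047],[.055,-.045,.047]),
   arr(*[[x,y,z] for y in(-.008,.008) for x,z in((.055,.02),(.077,.02),(.066,.104),(.088,.104))])],
 'trough':[SIDE(1,.027,.055,-.125,.125,.016,.061,-.134,.125),SIDE(-1,.027,.055,-.125,.125,.016,.061,-.134,.125),
   arr([-.125,-.027,.016],[-.125,.027,.016],[.132,.027,.016],[.132,-.027,.016]),
   arr([-.127,-.027,.016],[-.127,.027,.016],[-.137,.055,.063],[-.137,-.055,.063])]}
def silh(n,name,x,y,yaw,z=0,shape=(480,640)):
    m=np.zeros(shape,np.uint8); c,s=np.cos(yaw),np.sin(yaw)
    for p in M[name]:
        w=np.c_[c*p[:,0]-s*p[:,1]+x,s*p[:,0]+c*p[:,1]+y,p[:,2]+z]
        q=(proj(n,w)*16).round().astype(np.int32)
        cv2.fillConvexPoly(m,cv2.convexHull(q),255,cv2.LINE_AA,4)
    return m
def mask(img):
    h=cv2.cvtColor(img,cv2.COLOR_RGB2HSV)
    m=((h[...,0]<32)&(h[...,1]>75)&(h[...,2]>25)).astype(np.uint8)*255
    return cv2.morphologyEx(m,cv2.MORPH_CLOSE,np.ones((3,3),np.uint8))
def fit(name,imgs,g,z=0,views=('top','side')):
    rot=name in('scoop','trough'); ms={}
    for n in views:
        s0=silh(n,name,*g,z); near=cv2.dilate(s0,np.ones((31,31),np.uint8))
        lab=cv2.connectedComponents(mask(imgs[n]))[1]
        ids=np.bincount(lab[s0>0]); ids[0]=0
        ms[n]=((lab==ids.argmax())&(near>0)).astype(float)
    def cost(v):
        c=0
        for n in views:
            s=silh(n,name,g[0]+v[0],g[1]+v[1],g[2]+(v[2]*5 if rot else 0),z)/255.
            c+=1-np.minimum(s,ms[n]).sum()/np.maximum(s,ms[n]).sum()
        return c/len(views)
    k=3 if rot else 2; best=None
    for st in(.02,.006):
        x0=np.zeros(k) if best is None else best.x
        best=minimize(cost,x0,method='Nelder-Mead',options=dict(initial_simplex=np.r_[[x0],x0+st*np.eye(k)],xatol=2e-4,fatol=1e-4))
    v=best.x; return np.array([g[0]+v[0],g[1]+v[1],g[2]+(v[2]*5 if rot else 0)]),best.fun
def grab(views=('top','side')): return {n:manip.get_image(n) for n in views}
E
python3 - <<'E'
from det import *
im=grab()
px={'cup_1':(328,273,.05),'cup_2':(233,191,.07),'cup_3':(233,278,.08),'cup_4':(144,252,.1),'lid':(298,212,.01),'scoop':(370,182,.02),'trough':(444,266,.03)}
o=im['top'].copy(); o2=im['side'].copy()
for k,(u,v,z) in px.items():
    p=ray('top',u,v,z); g=[p[0],p[1],-.5 if k=='trough' else -1.35 if k=='scoop' else 0]
    for vw in(('top',),('side',),('top','side')):
        f,c=fit(k,im,g,views=vw); print(k,vw,f.round(4),round(c,3))
    for n,oo in(('top',o),('side',o2)):
        cs,_=cv2.findContours((silh(n,k,*f)>127).astype(np.uint8),cv2.RETR_EXTERNAL,cv2.CHAIN_APPROX_NONE); cv2.drawContours(oo,cs,-1,(255,0,0),1)
cv2.imwrite('pics/fit.png',np.hstack([cv2.resize(o[130:340,110:510],(800,420),interpolation=cv2.INTER_CUBIC)])[:,:,::-1])
cv2.imwrite('pics/fits.png',cv2.resize(o2[150:390,180:430],(625,600),interpolation=cv2.INTER_CUBIC)[:,:,::-1])
E
```

```text
Traceback (most recent call last):
  File "det.py", line 20
    'scoop':[np.r_[SIDE(s,.02,.045,-.055,.055,0,.043,-.045,.055) for s in(-1,1)][:0].reshape(0,3)] if 0 else
             ^^^^^^^^^^^^^^^^^^^^^^^^^^^^^^^^^^^^^^^^^^^^^^^^^^^^^^^^^^^^^^^^^^^^^^^^^^^^^^^^^^^^
SyntaxError: invalid syntax. Perhaps you forgot a comma?
```

```bash
sed -i "s/^ 'scoop':.*/ 'scoop':/" det.py
cat > m0.py <<'E'
from det import *
im=grab()
px={'cup_1':(328,273,.05),'cup_2':(233,191,.07),'cup_3':(233,278,.08),'cup_4':(144,252,.1),'lid':(298,212,.01),'scoop':(370,182,.02),'trough':(444,266,.03)}
o=im['top'].copy(); o2=im['side'].copy()
for k,(u,v,z) in px.items():
    p=ray('top',u,v,z); g=[p[0],p[1],-.5 if k=='trough' else -1.35 if k=='scoop' else 0]
    for vw in(('top',),('side',),('top','side')):
        f,c=fit(k,im,g,views=vw); print(k,vw,f.round(4),round(c,3))
    for n,oo in(('top',o),('side',o2)):
        cs,_=cv2.findContours((silh(n,k,*f)>127).astype(np.uint8),cv2.RETR_EXTERNAL,cv2.CHAIN_APPROX_NONE); cv2.drawContours(oo,cs,-1,(255,0,0),1)
cv2.imwrite('pics/fit.png',cv2.resize(o[130:340,110:510],(800,420),interpolation=cv2.INTER_CUBIC)[:,:,::-1])
cv2.imwrite('pics/fits.png',cv2.resize(o2[150:390,180:430],(625,600),interpolation=cv2.INTER_CUBIC)[:,:,::-1])
E
python3 m0.py
```

```text
cup_1 ('top',) [ 0.4565 -0.0301  0.    ] 0.028
cup_1 ('side',) [ 0.4548 -0.0247  0.    ] 0.241
cup_1 ('top', 'side') [ 0.4563 -0.0298  0.    ] 0.141
cup_2 ('top',) [0.6477 0.1908 0.    ] 0.05
cup_2 ('side',) [0.647  0.1887 0.    ] 0.191
cup_2 ('top', 'side') [0.6469 0.1902 0.    ] 0.122
cup_3 ('top',) [0.4471 0.1877 0.    ] 0.06
cup_3 ('side',) [0.446  0.1844 0.    ] 0.321
cup_3 ('top', 'side') [0.4468 0.1867 0.    ] 0.194
cup_4 ('top',) [0.504  0.3831 0.    ] 0.087
cup_4 ('side',) [0.5045 0.3832 0.    ] 0.071
cup_4 ('top', 'side') [0.5048 0.383  0.    ] 0.08
lid ('top',) [0.6017 0.042  0.    ] 0.063
lid ('side',) [0.6016 0.0482 0.    ] 0.557
lid ('top', 'side') [0.6018 0.0425 0.    ] 0.317
scoop ('top',) [ 0.6693 -0.1216 -1.2472] 0.105
scoop ('side',) [ 0.6689 -0.1221 -1.2751] 0.14
scoop ('top', 'side') [ 0.6689 -0.1212 -1.263 ] 0.124
trough ('top',) [ 0.4782 -0.2928 -0.5915] 0.034
trough ('side',) [ 0.4765 -0.286  -0.5925] 0.128
trough ('top', 'side') [ 0.4778 -0.2919 -0.5915] 0.092
```

View pics/fit.png

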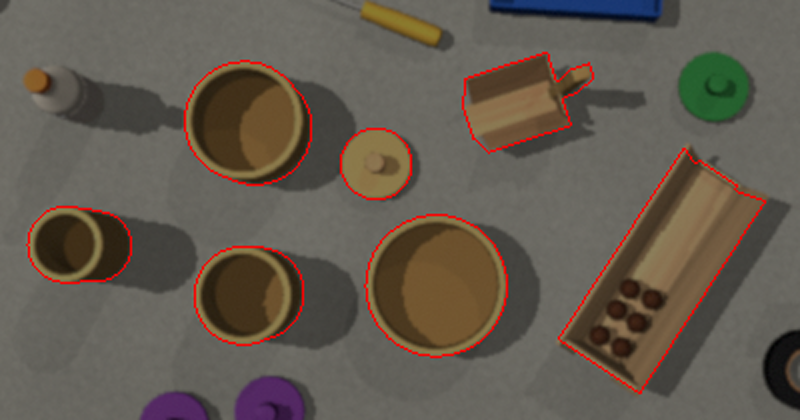

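View pics/fits.png

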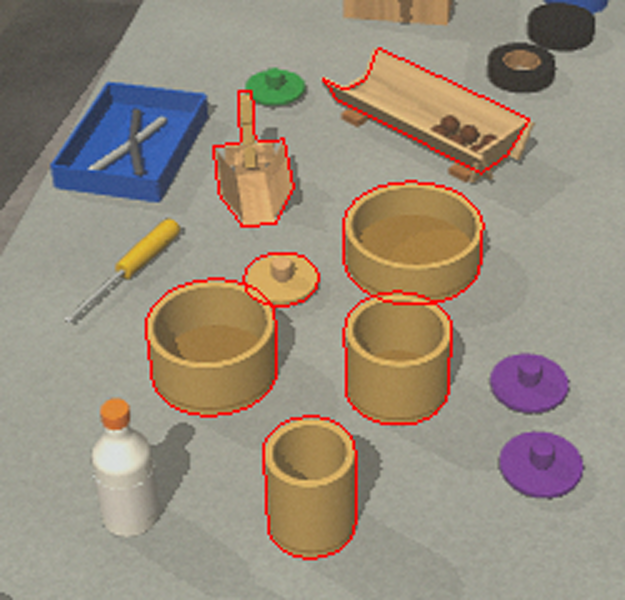

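Overlays match all objects: four cups, tan lid, scoop, trough with 6 balls. First: align the tool y with world y and go above cup_2's -y rim.

```bash
python3 -m handwheel '[{"translation":[0,0,0],"angular":[0,0,-4.93],"hand":0.4},{"translation":[0,0,0],"angular":[0,0,-4.93],"hand":0.4},{"translation":[0,0,0],"angular":[0,0,-4.93],"hand":0.4},{"translation":[0,0,0],"angular":[0,0,0],"hand":0.4}]' 60
python3 -m handwheel '[{"translation":[-0.0295,-0.0253,0],"angular":[0,0,0],"hand":0.4},{"translation":[-0.0295,-0.0253,0],"angular":[0,0,0],"hand":0.4},{"translation":[-0.0295,-0.0253,0],"angular":[0,0,0],"hand":0.4},{"translation":[-0.0295,-0.0253,0],"angular":[0,0,0],"hand":0.4},{"translation":[-0.0295,-0.0253,0],"angular":[0,0,0],"hand":0.4},{"translation":[-0.0295,-0.0253,0],"angular":[0,0,0],"hand":0.4},{"translation":[-0.0295,-0.0253,0],"angular":[0,0,0],"hand":0.4},{"translation":[-0.0295,-0.0253,0],"angular":[0,0,0],"hand":0.4}]'
python3 -m handwheel '[{"translation":[-0.0295,-0.0253,0],"angular":[0,0,0],"hand":0.4},{"translation":[-0.0295,-0.0253,0],"angular":[0,0,0],"hand":0.4},{"translation":[-0.0295,-0.0253,0],"angular":[0,0,0],"hand":0.4},{"translation":[-0.0295,-0.0253,0],"angular":[0,0,0],"hand":0.4},{"translation":[-0.0295,-0.0253,0],"angular":[0,0,0],"hand":0.4},{"translation":[-0.0295,-0.0253,0],"angular":[0,0,0],"hand":0.4},{"translation":[-0.0295,-0.0253,0],"angular":[0,0,0],"hand":0.4},{"translation":[-0.0295,-0.0253,0],"angular":[0,0,0],"hand":0.4},{"translation":[-0.0295,-0.0253,0],"angular":[0,0,0],"hand":0.4},{"translation":[0,0,0],"angular":[0,0,0],"hand":0.4}]'
```

```text
clock: 0.53
position: [0.1466, 0.5559, 0.2311]
ee_rot: [-0.0, -0.001, 1.0, -0.0]
contact_force: [-0.1, 0.1, -0.0]
width: 0.0512
gripper_force: 0.0
clock: 1.2
position: [0.3837, 0.3522, 0.2314]
ee_rot: [0.0, 0.001, 1.0, 0.0]
contact_force: [0.9, 0.8, 0.7]
width: 0.0516
gripper_force: 0.0
clock: 2.03
position: [0.6539, 0.1203, 0.23]
ee_rot: [0.002, 0.004, 1.0, -0.002]
contact_force: [0.3, 0.0, -0.4]
width: 0.0511
gripper_force: 0.0
```

```bash
python3 -m handwheel '[{"translation":[0.0,0.0,0.03],"angular":[0,0,0],"hand":0.4},{"translation":[0,0,0.03],"angular":[0,0,0],"hand":0.4},{"translation":[0,0,0.03],"angular":[0,0,0],"hand":0.4},{"translation":[0,0,0.03],"angular":[0,0,0],"hand":0.4},{"translation":[0,0,0],"angular":[0,0,0],"hand":0.4},{"translation":[0,0,0],"angular":[0,0,0],"hand":0.4}]'
python3 - <<'E'
from det import *
im=grab()
print(fit('cup_2',im,[.647,.19,0],views=('side',)))
print(fit('cup_2',im,[.647,.19,0],views=('top',)))
print(manip.get_state()['qpos'].round(3), proj('side',[.647,.19,.07]))
E
```

```text
clock: 2.53
position: [0.6469, 0.1261, 0.1098]
ee_rot: [-0.002, 0.0, 1.0, -0.0]
contact_force: [-0.6, 0.2, 1.6]
width: 0.0508
gripper_force: 0.0
(array([0.64686432, 0.18928716, 0.        ]), np.float64(0.18653530912888694))
(array([0.6377634 , 0.19550098, 0.        ]), np.float64(0.5702227006966172))
[ 0.087  0.481  1.484  0.     1.174 -1.484] [[263.7951186  278.38347863]]
```

```bash
python3 -m handwheel '[{"translation":[0,0,0.025],"angular":[0,0,0],"hand":0.4},{"translation":[0,0,0.02],"angular":[0,0,0],"hand":0.4},{"translation":[0,0,0.014],"angular":[0,0,0],"hand":0.4},{"translation":[0,0,0],"angular":[0,0,0],"hand":0.4},{"translation":[0,0,0],"angular":[0,0,0],"hand":1},{"translation":[0,0,0],"angular":[0,0,0],"hand":1},{"translation":[0,0,0],"angular":[0,0,0],"hand":1},{"translation":[0,0,0],"angular":[0,0,0],"hand":1},{"translation":[0,0,0],"angular":[0,0,0],"hand":1},{"translation":[0,0,0],"angular":[0,0,0],"hand":1}]' 60
```

```text
clock: 3.47
position: [0.6497, 0.1263, 0.0546]
ee_rot: [0.002, -0.0, 1.0, 0.0]
contact_force: [-0.9, 0.5, 7.2]
width: 0.0065
gripper_force: 57.3
```

```bash
python3 -m handwheel '[{"translation":[0,0,-0.01],"angular":[0,0,0],"hand":1},{"translation":[0,0,-0.02],"angular":[0,0,0],"hand":1},{"translation":[0,0,-0.02],"angular":[0,0,0],"hand":1},{"translation":[0,0,-0.02],"angular":[0,0,0],"hand":1},{"translation":[0,0,-0.02],"angular":[0,0,0],"hand":1},{"translation":[0,0,-0.01],"angular":[0,0,0],"hand":1},{"translation":[0,0,0],"angular":[0,0,0],"hand":1},{"translation":[0,0,0],"angular":[0,0,0],"hand":1}]'
python3 -m handwheel '[{"translation":[0.0195,-0.022,0],"angular":[0,0,0],"hand":1},{"translation":[0.0195,-0.022,0],"angular":[0,0,0],"hand":1},{"translation":[0.0195,-0.022,0],"angular":[0,0,0],"hand":1},{"translation":[0.0195,-0.022,0],"angular":[0,0,0],"hand":1},{"translation":[0.0195,-0.022,0],"angular":[0,0,0],"hand":1},{"translation":[0.0195,-0.022,0],"angular":[0,0,0],"hand":1},{"translation":[0.0195,-0.022,0],"angular":[0,0,0],"hand":1},{"translation":[0.0195,-0.022,0],"angular":[0,0,0],"hand":1},{"translation":[0.0195,-0.022,0],"angular":[0,0,0],"hand":1},{"translation":[0.0195,-0.022,0],"angular":[0,0,0],"hand":1}]'
python3 -m handwheel '[{"translation":[0,0,0],"angular":[0,0,0],"hand":1},{"translation":[0,0,0],"angular":[0,0,0],"hand":1},{"translation":[0,0,0],"angular":[0,0,0],"hand":1}]'
python3 - <<'E'
from det import *
im=grab(); s=manip.get_state(); p=s['position']
z=p[2]-.0546
for v in('side','top'): print(v,[x.round(4) for x in fit('cup_2',im,[p[0],p[1]+.064,0],z=z,views=(v,))])
print(p,z)
o=np.hstack([im['top'][180:360,240:440],im['side'][180:360,240:440]])
cv2.imwrite('pics/c2.png',cv2.resize(o,None,fx=2,fy=2,interpolation=cv2.INTER_CUBIC)[:,:,::-1])
E
```

```text
clock: 4.13
position: [0.6481, 0.126, 0.1525]
ee_rot: [0.0, -0.0, 1.0, -0.0]
contact_force: [0.2, 0.5, -3.4]
width: 0.0063
gripper_force: 57.1
clock: 4.97
position: [0.451, -0.0944, 0.1507]
ee_rot: [-0.002, -0.0, 1.0, 0.001]
contact_force: [0.3, -0.7, -1.6]
width: 0.0065
gripper_force: 57.2
clock: 5.22
position: [0.4532, -0.0937, 0.1515]
ee_rot: [-0.0, 0.0, 1.0, 0.001]
contact_force: [0.1, -0.0, -1.9]
width: 0.0062
gripper_force: 57.3
side [array([0.4437, 0.039 , 0.    ]), np.float64(0.4798)]
top [array([ 0.4631, -0.0171,  0.    ]), np.float64(0.5525)]
[ 0.45381736 -0.09330648  0.15180319] 0.09720318730967106
```

View pics/c2.png

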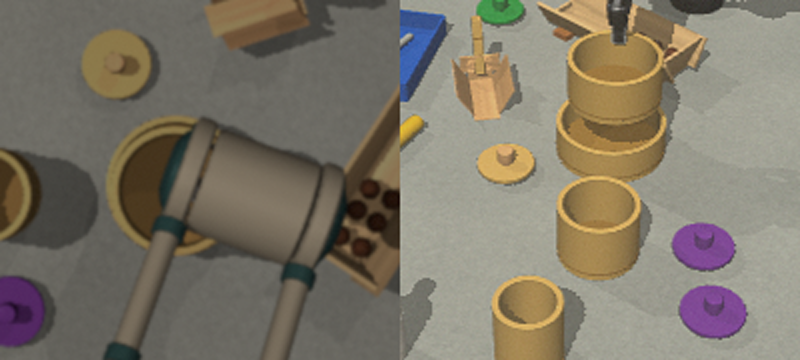

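```bash
python3 -m handwheel '[{"translation":[-0.003,0,0],"angular":[0,0,0],"hand":1},{"translation":[0,0,0.02],"angular":[0,0,0],"hand":1},{"translation":[0,0,0.02],"angular":[0,0,0],"hand":1},{"translation":[0,0,0.015],"angular":[0,0,0],"hand":1},{"translation":[0,0,0.007],"angular":[0,0,0],"hand":1},{"translation":[0,0,0],"angular":[0,0,0],"hand":1},{"translation":[0,0,0],"angular":[0,0,0],"hand":1}]'
python3 -m handwheel '[{"translation":[0,0,0.01],"angular":[0,0,0],"hand":1},{"translation":[0,0,0.01],"angular":[0,0,0],"hand":1},{"translation":[0,0,0],"angular":[0,0,0],"hand":1},{"translation":[0,0,0],"angular":[0,0,0],"hand":1}]'
```

```text
clock: 5.9
position: [0.4569, -0.0936, 0.0903]
ee_rot: [-0.0, -0.001, 1.0, 0.0]
contact_force: [0.8, -0.7, -0.8]
width: 0.0062
gripper_force: 57.4
clock: 6.23
position: [0.4569, -0.094, 0.0709]
ee_rot: [0.0, -0.0, 1.0, -0.0]
contact_force: [0.1, -0.2, -1.8]
width: 0.0065
gripper_force: 57.3
```

```bash
python3 -m handwheel '[{"translation":[0,0,0.005],"angular":[0,0,0],"hand":1},{"translation":[0,0,0.002],"angular":[0,0,0],"hand":1},{"translation":[0,0,0],"angular":[0,0,0],"hand":1},{"translation":[0,0,0],"angular":[0,0,0],"hand":1}]'
python3 -m handwheel '[{"translation":[0,0,0],"angular":[0,0,0],"hand":0.8},{"translation":[0,0,0],"angular":[0,0,0],"hand":0.6},{"translation":[0,0,0],"angular":[0,0,0],"hand":0.4},{"translation":[0,0,0],"angular":[0,0,0],"hand":0.4},{"translation":[0,0,-0.02],"angular":[0,0,0],"hand":0.4},{"translation":[0,0,-0.03],"angular":[0,0,0],"hand":0.4},{"translation":[0,0,-0.03],"angular":[0,0,0],"hand":0.4},{"translation":[0,0,-0.02],"angular":[0,0,0],"hand":0.4},{"translation":[0,0,0],"angular":[0,0,0],"hand":0.4}]'
```

```text
clock: 6.57
position: [0.4565, -0.094, 0.0635]
ee_rot: [0.0, -0.0, 1.0, -0.0]
contact_force: [0.5, 0.2, -1.9]
width: 0.0066
gripper_force: 57.3
clock: 7.32
position: [0.4594, -0.095, 0.1677]
ee_rot: [0.005, -0.0, 1.0, -0.002]
contact_force: [0.9, -0.8, -0.2]
width: 0.0513
gripper_force: 0.0
```

```bash
python3 -m handwheel '[{"translation":[0.0012,0.029,0],"angular":[0,0,0],"hand":0.4},{"translation":[0.0012,0.029,0],"angular":[0,0,0],"hand":0.4},{"translation":[0.0012,0.029,0],"angular":[0,0,0],"hand":0.4},{"translation":[0.0012,0.029,0],"angular":[0,0,0],"hand":0.4},{"translation":[0.0012,0.029,0],"angular":[0,0,0],"hand":0.4},{"translation":[0.0012,0.029,0],"angular":[0,0,0],"hand":0.4},{"translation":[0.0012,0.029,0],"angular":[0,0,0],"hand":0.4},{"translation":[0.0012,0.027,0],"angular":[0,0,0],"hand":0.4},{"translation":[0,0,0],"angular":[0,0,0],"hand":0.4},{"translation":[0,0,0],"angular":[0,0,0],"hand":0.4}]'
cat > look.py <<'E'
from det import *
# usage: look.py name x y yaw z view
im=grab(); a=sys.argv
for i in range(1,len(a),6):
    print(a[i],a[i+5],*[np.round(x,4) for x in fit(a[i],im,[float(v) for v in a[i+1:i+4]],z=float(a[i+4]),views=tuple(a[i+5].split(',')))])
print(manip.get_state()['position'].round(4))
E
python3 look.py cup_2 .457 -.03 0 .008 top cup_2 .457 -.03 0 .008 side cup_3 .447 .187 0 0 side cup_3 .447 .187 0 0 top cup_4 .504 .383 0 0 top
```

```text
clock: 8.15
position: [0.446, 0.1369, 0.1626]
ee_rot: [-0.001, -0.002, 1.0, -0.0]
contact_force: [0.3, -0.0, 0.8]
width: 0.0512
gripper_force: 0.0
cup_2 top [ 0.4507 -0.0281  0.    ] 0.2371
cup_2 side [0.4513 0.0368 0.    ] 0.4413
cup_3 side [0.4462 0.1849 0.    ] 0.3072
cup_3 top [0.505  0.1064 0.    ] 0.9429
cup_4 top [0.504  0.3832 0.    ] 0.1366
[0.4463 0.1355 0.1627]
```

```bash
python3 -m handwheel '[{"translation":[0,0,0.025],"angular":[0,0,0],"hand":0.4},{"translation":[0,0,0.025],"angular":[0,0,0],"hand":0.4},{"translation":[0,0,0.025],"angular":[0,0,0],"hand":0.4},{"translation":[0,0,0.02],"angular":[0,0,0],"hand":0.4},{"translation":[0,0,0],"angular":[0,0,0],"hand":0.4}]'
python3 -m handwheel '[{"translation":[0,0,0],"angular":[0,0,0],"hand":1},{"translation":[0,0,0],"angular":[0,0,0],"hand":1},{"translation":[0,0,0],"angular":[0,0,0],"hand":1},{"translation":[0,0,0],"angular":[0,0,0],"hand":1},{"translation":[0,0,0],"angular":[0,0,0],"hand":1},{"translation":[0,0,0],"angular":[0,0,0],"hand":1}]' 60
python3 -m handwheel '[{"translation":[0,0,-0.01],"angular":[0,0,0],"hand":1},{"translation":[0,0,-0.02],"angular":[0,0,0],"hand":1},{"translation":[0,0,-0.03],"angular":[0,0,0],"hand":1},{"translation":[0,0,-0.03],"angular":[0,0,0],"hand":1},{"translation":[0,0,-0.02],"angular":[0,0,0],"hand":1},{"translation":[0,0,-0.01],"angular":[0,0,0],"hand":1},{"translation":[0,0,0],"angular":[0,0,0],"hand":1},{"translation":[0,0,0],"angular":[0,0,0],"hand":1}]'
python3 look.py cup_3 .447 .187 0 .12 side cup_3 .447 .187 0 .12 top cup_2 .457 -.03 0 .008 top cup_1 .457 -.03 0 0 top
```

```text
clock: 8.67
position: [0.4435, 0.1341, 0.0649]
ee_rot: [-0.004, 0.001, 1.0, -0.001]
contact_force: [-0.9, 0.5, 0.0]
width: 0.0512
gripper_force: 0.0
clock: 9.17
position: [0.4481, 0.1365, 0.0698]
ee_rot: [0.002, -0.0, 1.0, 0.001]
contact_force: [0.4, 1.1, 7.2]
width: 0.0068
gripper_force: 57.7
clock: 9.83
position: [0.4461, 0.1359, 0.1878]
ee_rot: [-0.0, -0.0, 1.0, -0.0]
contact_force: [-0.2, 0.1, -2.0]
width: 0.0066
gripper_force: 57.5
cup_3 side [0.4442 0.1836 0.    ] 0.293
cup_3 top [0.5061 0.1585 0.    ] 0.9834
cup_2 top [ 0.4487 -0.0322  0.    ] 0.2402
cup_1 top [ 0.4561 -0.0297  0.    ] 0.0285
[0.4453 0.1358 0.1866]
```

```bash
python3 -m handwheel '[{"translation":[-0.0013,-0.027,0],"angular":[0,0,0],"hand":1},{"translation":[-0.0013,-0.027,0],"angular":[0,0,0],"hand":1},{"translation":[-0.0013,-0.027,0],"angular":[0,0,0],"hand":1},{"translation":[-0.0013,-0.027,0],"angular":[0,0,0],"hand":1},{"translation":[-0.0013,-0.027,0],"angular":[0,0,0],"hand":1},{"translation":[-0.0013,-0.027,0],"angular":[0,0,0],"hand":1},{"translation":[-0.0013,-0.027,0],"angular":[0,0,0],"hand":1},{"translation":[-0.0013,-0.028,0],"angular":[0,0,0],"hand":1},{"translation":[0,0,0],"angular":[0,0,0],"hand":1},{"translation":[0,0,0],"angular":[0,0,0],"hand":1}]'
python3 -m handwheel '[{"translation":[0,0,0.02],"angular":[0,0,0],"hand":1},{"translation":[0,0,0.01],"angular":[0,0,0],"hand":1},{"translation":[0,0,0],"angular":[0,0,0],"hand":1},{"translation":[0,0,0],"angular":[0,0,0],"hand":1}]'
python3 - <<'E'
from det import *
im=grab()
o=np.hstack([im['top'][200:320,260:420],im['side'][180:300,280:440]])
cv2.imwrite('pics/c3.png',cv2.resize(o,None,fx=2.5,fy=2.5,interpolation=cv2.INTER_CUBIC)[:,:,::-1])
E
```

```text
clock: 10.77
position: [0.4563, -0.0818, 0.1866]
ee_rot: [-0.002, 0.001, 1.0, 0.001]
contact_force: [-0.2, -0.5, -2.1]
width: 0.0067
gripper_force: 57.7
clock: 11.1
position: [0.4562, -0.0797, 0.1572]
ee_rot: [-0.001, -0.001, 1.0, 0.001]
contact_force: [-0.2, 0.3, -1.9]
width: 0.0064
gripper_force: 57.8
```

View pics/c3.png

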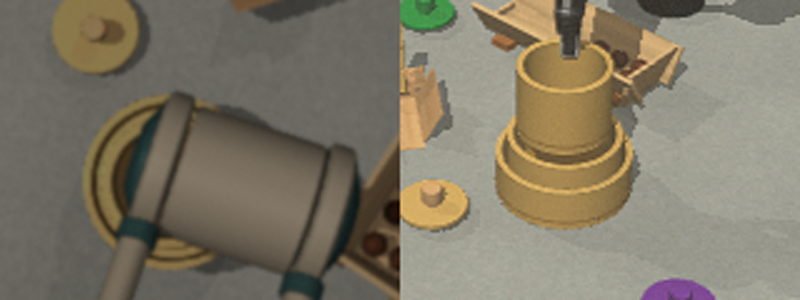

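Cups 1–2 are nested; cup_3 hangs centred over them. Lowering.

```bash
python3 -m handwheel '[{"translation":[0,0,0.015],"angular":[0,0,0],"hand":1},{"translation":[0,0,0.015],"angular":[0,0,0],"hand":1},{"translation":[0,0,0.01],"angular":[0,0,0],"hand":1},{"translation":[0,0,0],"angular":[0,0,0],"hand":1},{"translation":[0,0,0],"angular":[0,0,0],"hand":1}]'
python3 -m handwheel '[{"translation":[0,0,0.01],"angular":[0,0,0],"hand":1},{"translation":[0,0,0.01],"angular":[0,0,0],"hand":1},{"translation":[0,0,0.008],"angular":[0,0,0],"hand":1},{"translation":[0,0,0],"angular":[0,0,0],"hand":1},{"translation":[0,0,0],"angular":[0,0,0],"hand":1}]'
```

```text
clock: 11.62
position: [0.4574, -0.0807, 0.1186]
ee_rot: [0.0, -0.0, 1.0, 0.0]
contact_force: [-0.3, 0.1, -1.9]
width: 0.0066
gripper_force: 59.0
clock: 12.03
position: [0.4574, -0.0809, 0.0906]
ee_rot: [0.0, -0.0, 1.0, 0.0]
contact_force: [-0.4, -0.9, -1.5]
width: 0.0066
gripper_force: 59.0
```

```bash
python3 -m handwheel '[{"translation":[0,0,0.005],"angular":[0,0,0],"hand":1},{"translation":[0,0,0],"angular":[0,0,0],"hand":1},{"translation":[0,0,0],"angular":[0,0,0],"hand":0.8},{"translation":[0,0,0],"angular":[0,0,0],"hand":0.6},{"translation":[0,0,0],"angular":[0,0,0],"hand":0.4},{"translation":[0,0,0],"angular":[0,0,0],"hand":0.4},{"translation":[0,0,-0.02],"angular":[0,0,0],"hand":0.4},{"translation":[0,0,-0.03],"angular":[0,0,0],"hand":0.4},{"translation":[0,0,-0.03],"angular":[0,0,0],"hand":0.4},{"translation":[0,0,-0.025],"angular":[0,0,0],"hand":0.4}]'
python3 -m handwheel '[{"translation":[-0.004,0.036,0],"angular":[0,0,0],"hand":0.4},{"translation":[-0.004,0.036,0],"angular":[0,0,0],"hand":0.4},{"translation":[-0.004,0.036,0],"angular":[0,0,0],"hand":0.4},{"translation":[-0.004,0.036,0],"angular":[0,0,0],"hand":0.4},{"translation":[-0.004,0.036,0],"angular":[0,0,0],"hand":0.4},{"translation":[-0.004,0.036,0],"angular":[0,0,0],"hand":0.4},{"translation":[-0.004,0.036,0],"angular":[0,0,0],"hand":0.4},{"translation":[-0.004,0.036,0],"angular":[0,0,0],"hand":0.4},{"translation":[-0.004,0.036,0],"angular":[0,0,0],"hand":0.4},{"translation":[-0.004,0.036,0],"angular":[0,0,0],"hand":0.4}]'
python3 -m handwheel '[{"translation":[-0.004,0.036,0],"angular":[0,0,0],"hand":0.4},{"translation":[-0.004,0.030,0],"angular":[0,0,0],"hand":0.4},{"translation":[0,0,0],"angular":[0,0,0],"hand":0.4},{"translation":[0,0,0],"angular":[0,0,0],"hand":0.4}]'
python3 look.py cup_4 .504 .383 0 0 side
```

```text
clock: 12.87
position: [0.4572, -0.081, 0.1919]
ee_rot: [0.0, -0.0, 1.0, -0.0]
contact_force: [1.2, -0.7, 0.6]
width: 0.0515
gripper_force: 0.0
clock: 13.7
position: [0.4966, 0.2809, 0.1901]
ee_rot: [-0.0, -0.0, 1.0, -0.0]
contact_force: [1.0, -0.9, 0.3]
width: 0.0511
gripper_force: 0.0
clock: 14.03
position: [0.5046, 0.3463, 0.1895]
ee_rot: [-0.001, -0.002, 1.0, -0.0]
contact_force: [0.2, -0.2, -0.7]
width: 0.0511
gripper_force: 0.0
cup_4 side [0.5045 0.3829 0.    ] 0.0702
[0.5044 0.3442 0.1898]
```

```bash
python3 -m handwheel '[{"translation":[0,0,0.025],"angular":[0,0,0],"hand":0.4},{"translation":[0,0,0.025],"angular":[0,0,0],"hand":0.4},{"translation":[0,0,0.025],"angular":[0,0,0],"hand":0.4},{"translation":[0,0,0.02],"angular":[0,0,0],"hand":0.4},{"translation":[0,0,0.011],"angular":[0,0,0],"hand":0.4},{"translation":[0,0,0],"angular":[0,0,0],"hand":0.4}]'
python3 -m handwheel '[{"translation":[0,0,0],"angular":[0,0,0],"hand":1},{"translation":[0,0,0],"angular":[0,0,0],"hand":1},{"translation":[0,0,0],"angular":[0,0,0],"hand":1},{"translation":[0,0,0],"angular":[0,0,0],"hand":1},{"translation":[0,0,0],"angular":[0,0,0],"hand":1},{"translation":[0,0,0],"angular":[0,0,0],"hand":1}]' 60
python3 -m handwheel '[{"translation":[0,0,-0.01],"angular":[0,0,0],"hand":1},{"translation":[0,0,-0.02],"angular":[0,0,0],"hand":1},{"translation":[0,0,-0.03],"angular":[0,0,0],"hand":1},{"translation":[0,0,-0.03],"angular":[0,0,0],"hand":1},{"translation":[0,0,-0.03],"angular":[0,0,0],"hand":1},{"translation":[0,0,-0.02],"angular":[0,0,0],"hand":1},{"translation":[0,0,0],"angular":[0,0,0],"hand":1},{"translation":[0,0,0],"angular":[0,0,0],"hand":1}]'
python3 look.py cup_4 .504 .383 0 .14 side
```

```text
clock: 14.63
position: [0.5033, 0.3427, 0.0819]
ee_rot: [-0.002, 0.001, 1.0, -0.001]
contact_force: [0.5, 0.1, -0.8]
width: 0.0514
gripper_force: 0.0
clock: 15.13
position: [0.506, 0.3459, 0.0861]
ee_rot: [0.002, -0.0, 1.0, 0.001]
contact_force: [-0.2, 1.6, 6.8]
width: 0.0066
gripper_force: 59.3
clock: 15.8
position: [0.5052, 0.3451, 0.2255]
ee_rot: [0.001, -0.0, 1.0, 0.0]
contact_force: [0.2, 0.3, -2.8]
width: 0.0067
gripper_force: 59.1
cup_4 side [0.5045 0.3823 0.    ] 0.1948
[0.5039 0.3444 0.2228]
```

```bash
python3 -m handwheel '[{"translation":[0.0039,-0.0344,0],"angular":[0,0,0],"hand":1},{"translation":[0.0039,-0.0344,0],"angular":[0,0,0],"hand":1},{"translation":[0.0039,-0.0344,0],"angular":[0,0,0],"hand":1},{"translation":[0.0039,-0.0344,0],"angular":[0,0,0],"hand":1},{"translation":[0.0039,-0.0344,0],"angular":[0,0,0],"hand":1},{"translation":[0.0039,-0.0344,0],"angular":[0,0,0],"hand":1},{"translation":[0.0039,-0.0344,0],"angular":[0,0,0],"hand":1},{"translation":[0.0039,-0.0344,0],"angular":[0,0,0],"hand":1},{"translation":[0.0039,-0.0344,0],"angular":[0,0,0],"hand":1},{"translation":[0.0039,-0.0344,0],"angular":[0,0,0],"hand":1}]'
python3 -m handwheel '[{"translation":[0.0039,-0.0344,0],"angular":[0,0,0],"hand":1},{"translation":[0.0039,-0.0344,0],"angular":[0,0,0],"hand":1},{"translation":[0,0,0],"angular":[0,0,0],"hand":1},{"translation":[0,0,0],"angular":[0,0,0],"hand":1},{"translation":[0,0,0.015],"angular":[0,0,0],"hand":1},{"translation":[0,0,0],"angular":[0,0,0],"hand":1}]'
python3 - <<'E'
from det import *
im=grab()
o=im['side'][150:300,280:440]
cv2.imwrite('pics/c4.png',cv2.resize(o,None,fx=3,fy=3,interpolation=cv2.INTER_CUBIC)[:,:,::-1])
E
```

```text
clock: 16.73
position: [0.4642, -0.0003, 0.2224]
ee_rot: [-0.002, -0.0, 1.0, 0.0]
contact_force: [1.5, -0.7, -1.7]
width: 0.0067
gripper_force: 59.2
clock: 17.23
position: [0.4562, -0.0663, 0.2064]
ee_rot: [-0.003, -0.0, 1.0, 0.001]
contact_force: [-1.1, 0.1, -1.7]
width: 0.0066
gripper_force: 59.3
```

View pics/c4.png

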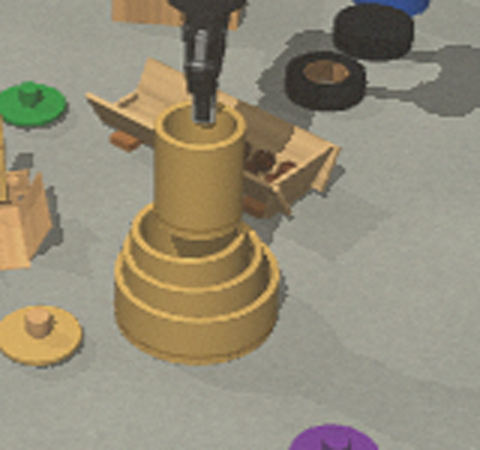

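```bash
python3 -m handwheel '[{"translation":[-0.0015,0,0.02],"angular":[0,0,0],"hand":1},{"translation":[0,0,0.02],"angular":[0,0,0],"hand":1},{"translation":[0,0,0.02],"angular":[0,0,0],"hand":1},{"translation":[0,0,0],"angular":[0,0,0],"hand":1},{"translation":[0,0,0],"angular":[0,0,0],"hand":1}]'
python3 -m handwheel '[{"translation":[0,0,0.01],"angular":[0,0,0],"hand":1},{"translation":[0,0,0.01],"angular":[0,0,0],"hand":1},{"translation":[0,0,0.01],"angular":[0,0,0],"hand":1},{"translation":[0,0,0],"angular":[0,0,0],"hand":1},{"translation":[0,0,0],"angular":[0,0,0],"hand":1}]'
```

```text
clock: 17.75
position: [0.4594, -0.0668, 0.1491]
ee_rot: [-0.001, -0.001, 1.0, 0.0]
contact_force: [-0.2, 0.7, -1.6]
width: 0.0066
gripper_force: 59.4
clock: 18.17
position: [0.4605, -0.0676, 0.1203]
ee_rot: [0.001, -0.0, 1.0, -0.0]
contact_force: [0.0, 0.5, -2.0]
width: 0.0065
gripper_force: 59.4
```

```bash
python3 -m handwheel '[{"translation":[0,0,0.008],"angular":[0,0,0],"hand":1},{"translation":[0,0,0],"angular":[0,0,0],"hand":1},{"translation":[0,0,0],"angular":[0,0,0],"hand":0.8},{"translation":[0,0,0],"angular":[0,0,0],"hand":0.6},{"translation":[0,0,0],"angular":[0,0,0],"hand":0.4},{"translation":[0,0,0],"angular":[0,0,0],"hand":0.4},{"translation":[0,0,-0.03],"angular":[0,0,0],"hand":0.4},{"translation":[0,0,-0.03],"angular":[0,0,0],"hand":0.4},{"translation":[0,0,-0.04],"angular":[0,0,0],"hand":0.4},{"translation":[0,0,-0.04],"angular":[0,0,0],"hand":0.4}]'
python3 -m handwheel '[{"translation":[-0.024,-0.014,0],"angular":[0,0,0],"hand":0.4},{"translation":[-0.024,-0.014,0],"angular":[0,0,0],"hand":0.4},{"translation":[-0.024,-0.014,0],"angular":[0,0,0],"hand":0.4},{"translation":[-0.024,-0.014,0],"angular":[0,0,0],"hand":0.4},{"translation":[-0.024,-0.014,0],"angular":[0,0,0],"hand":0.4},{"translation":[-0.024,-0.014,0],"angular":[0,0,0],"hand":0.4},{"translation":[-0.024,-0.014,0],"angular":[0,0,0],"hand":0.4},{"translation":[-0.024,-0.014,0],"angular":[0,0,0],"hand":0.4},{"translation":[-0.024,-0.014,0],"angular":[0,0,0],"hand":0.4},{"translation":[-0.024,-0.014,0],"angular":[0,0,0],"hand":0.4}]'
python3 -m handwheel '[{"translation":[0,0,0],"angular":[0,0,6.58],"hand":0.4},{"translation":[0,0,0],"angular":[0,0,6.58],"hand":0.4},{"translation":[0,0,0],"angular":[0,0,6.58],"hand":0.4},{"translation":[0,0,0],"angular":[0,0,6.58],"hand":0.4},{"translation":[0,0,0],"angular":[0,0,6.58],"hand":0.4},{"translation":[0,0,0],"angular":[0,0,6.58],"hand":0.4},{"translation":[0,0,0],"angular":[0,0,6.58],"hand":0.4},{"translation":[0,0,0],"angular":[0,0,6.58],"hand":0.4},{"translation":[0,0,0],"angular":[0,0,6.58],"hand":0.4},{"translation":[0,0,0],"angular":[0,0,6.58],"hand":0.4}]'
python3 -m handwheel '[{"translation":[0,0,0],"angular":[0,0,6.58],"hand":0.4},{"translation":[0,0,0],"angular":[0,5.67,0],"hand":0.4},{"translation":[0,0,0],"angular":[0,5.67,0],"hand":0.4},{"translation":[0,0,0],"angular":[0,5.66,0],"hand":0.4},{"translation":[0,0,0],"angular":[0,0,0],"hand":0.4},{"translation":[0,0,0],"angular":[0,0,0],"hand":0.4}]'
cat > look2.py <<'E'
from det import *
s=manip.get_state(); q=s['ee_rot']; Rt=R.from_quat(np.r_[q[1:],q[0]]).as_matrix()
print('pos',s['position'].round(4),'tool x',Rt[:,0].round(3),'y',Rt[:,1].round(3),'z',Rt[:,2].round(3),'q',s['qpos'].round(2))
E
python3 look2.py
python3 look.py scoop .669 -.121 -1.26 0 side scoop .669 -.121 -1.26 0 top cup_1 .4565 -.03 0 0 top cup_4 .457 -.03 0 .024 top cup_4 .457 -.03 0 .024 side
python3 - <<'E'
from det import *
im=grab()
o=np.hstack([im['top'][140:320,270:470],im['side'][150:330,240:440]])
cv2.imwrite('pics/n.png',cv2.resize(o,None,fx=2,fy=2,interpolation=cv2.INTER_CUBIC)[:,:,::-1])
E
```

```text
clock: 19.0
position: [0.4591, -0.0676, 0.2525]
ee_rot: [-0.001, -0.0, 1.0, 0.0]
contact_force: [1.2, -1.5, -0.6]
width: 0.0513
gripper_force: 0.0
clock: 19.83
position: [0.7009, -0.2084, 0.2512]
ee_rot: [-0.0, -0.0, 1.0, 0.0]
contact_force: [1.0, 0.9, -0.2]
width: 0.051
gripper_force: 0.0
clock: 20.67
position: [0.6999, -0.2077, 0.2512]
ee_rot: [-0.0, 0.545, 0.838, 0.0]
contact_force: [-0.6, 0.2, 0.1]
width: 0.0513
gripper_force: 0.0
clock: 21.17
position: [0.6998, -0.2093, 0.2493]
ee_rot: [-0.12, 0.585, 0.798, 0.087]
contact_force: [-1.5, 0.3, 0.4]
width: 0.0511
gripper_force: 0.0
pos [ 0.6998 -0.2093  0.2493] tool x [-0.287  0.912  0.292] y [ 0.954  0.301 -0.002] z [-0.09   0.278 -0.956] q [-0.49  0.63  0.91  0.21  1.81 -0.77]
scoop side [ 0.669  -0.123  -1.2708] 0.143
scoop top [ 0.6689 -0.1217 -1.2558] 0.1053
cup_1 top [ 0.4631 -0.0331  0.    ] 0.43
cup_4 top [ 0.4873 -0.0451  0.    ] 0.4535
cup_4 side [0.4473 0.033  0.    ] 0.6022
[ 0.6998 -0.2071  0.2514]
```

View pics/n.png

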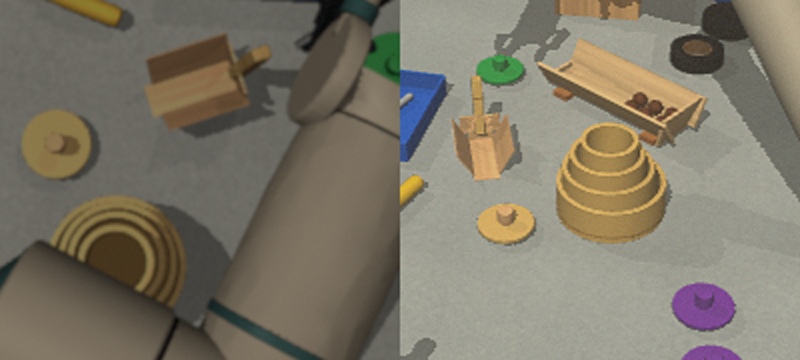

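```bash
python3 -m handwheel '[{"translation":[-0.0296,-0.003,0],"angular":[0,0,0],"hand":0.4},{"translation":[0,0,0.03],"angular":[0,0,0],"hand":0.4},{"translation":[0,0,0.03],"angular":[0,0,0],"hand":0.4},{"translation":[0,0,0.03],"angular":[0,0,0],"hand":0.4},{"translation":[0,0,0.03],"angular":[0,0,0],"hand":0.4},{"translation":[0,0,0.03],"angular":[0,0,0],"hand":0.4},{"translation":[0,0,0.025],"angular":[0,0,0],"hand":0.4},{"translation":[0,0,0.013],"angular":[0,0,0],"hand":0.4},{"translation":[0,0,0],"angular":[0,0,0],"hand":0.4}]'
python3 -m handwheel '[{"translation":[0,0,0],"angular":[0,0,0],"hand":0.4},{"translation":[0,0,0],"angular":[0,0,0],"hand":0.4}]'; python3 look2.py;  python3 look.py scoop .669 -.121 -1.26 0 side
```

```text
clock: 22.12
position: [0.6865, -0.1799, 0.0604]
ee_rot: [-0.122, 0.583, 0.799, 0.086]
contact_force: [-0.1, 0.3, -0.7]
width: 0.0514
gripper_force: 0.0
clock: 22.28
position: [0.6901, -0.1831, 0.0649]
ee_rot: [-0.118, 0.583, 0.799, 0.087]
contact_force: [0.1, -0.8, -0.3]
width: 0.0514
gripper_force: 0.0
pos [ 0.6901 -0.1831  0.0649] tool x [-0.292  0.912  0.29 ] y [0.953 0.304 0.003] z [-0.086  0.277 -0.957] q [-0.46  0.69  1.25  0.21  1.41 -0.83]
scoop side [ 0.6694 -0.1239 -1.2691] 0.139
[ 0.6902 -0.1837  0.065 ]
```

Close and lift 10 mm to check.

```bash
python3 -m handwheel '[{"translation":[0,0,0],"angular":[0,0,0],"hand":1},{"translation":[0,0,0],"angular":[0,0,0],"hand":1},{"translation":[0,0,0],"angular":[0,0,0],"hand":1},{"translation":[0,0,0],"angular":[0,0,0],"hand":1},{"translation":[0,0,0],"angular":[0,0,0],"hand":1},{"translation":[0,0,0],"angular":[0,0,0],"hand":1}]' 100
python3 look2.py; python3 look.py scoop .669 -.121 -1.26 0 side scoop .669 -.121 -1.26 0 top
python3 -m handwheel '[{"translation":[-0.006,0,-0.019],"angular":[0,0,0],"hand":1},{"translation":[-0.009,0,-0.029],"angular":[0,0,0],"hand":1},{"translation":[-0.009,0,-0.029],"angular":[0,0,0],"hand":1},{"translation":[-0.009,0,-0.029],"angular":[0,0,0],"hand":1},{"translation":[0,0,0],"angular":[0,0,0],"hand":1},{"translation":[0,0,0],"angular":[0,0,0],"hand":1},{"translation":[0,0,0],"angular":[0,0,0],"hand":1}]'
python3 look2.py;python3 look.py scoop .669 -.121 -1.26 0.12 side
```

```text
clock: 22.88
position: [0.6893, -0.1837, 0.0636]
ee_rot: [-0.119, 0.584, 0.798, 0.087]
contact_force: [0.0, -1.7, 4.2]
width: 0.0148
gripper_force: 97.6
pos [ 0.6893 -0.1837  0.0636] tool x [-0.29   0.912  0.291] y [0.953 0.303 0.001] z [-0.087  0.278 -0.957] q [-0.47  0.69  1.25  0.21  1.41 -0.83]
scoop side [ 0.6698 -0.1234 -1.2664] 0.1431
scoop top [ 0.6699 -0.1218 -1.2372] 0.1152
[ 0.6893 -0.1837  0.0635]
clock: 23.57
position: [0.707, -0.2418, 0.1527]
ee_rot: [-0.121, 0.584, 0.798, 0.087]
contact_force: [0.0, 0.2, -1.5]
width: 0.0148
gripper_force: 97.7
pos [ 0.707  -0.2418  0.1527] tool x [-0.289  0.911  0.295] y [ 0.953  0.303 -0.002] z [-0.091  0.281 -0.955] q [-0.52  0.7   1.01  0.2   1.66 -0.83]
scoop side [ 0.6767 -0.1365 -1.2917] 0.1895
[ 0.7067 -0.2412  0.1522]
```

```bash
cat > plan.py <<'E'
# plan.py [lip|org] x y z yaw_deg pitch_deg(mouth up +): target of scoop in world, or 'T' prefix = trough frame
from det import *
G=np.array([.0643,0,.0636]); L0=np.radians(16.9); TR=np.array([.4782,-.2928,0]); TY=-.5915
def state():
    s=manip.get_state(); q=s['ee_rot']; return s['position'],R.from_quat(np.r_[q[1:],q[0]]).as_matrix()
S2T=np.array([[-1,0,0],[0,1,0],[0,0,-1.]])@R.from_euler('y',L0).as_matrix() # tool axes in scoop frame (cols)
def scoop_now():
    p,Rt=state(); Rs=Rt@S2T.T; return p-Rs@G,Rs
def target(org,Rs): return org+Rs@G, Rs@S2T
if __name__=='__main__':
    o,Rs=scoop_now(); c,s=np.cos(TY),np.sin(TY); W=np.array([[c,-s,0],[s,c,0],[0,0,1]])
    e=R.from_matrix(Rs).as_euler('ZYX',degrees=True)
    print('scoop org',o.round(4),'lip',(o+Rs@[-.055,0,0]).round(4),'yaw,pitch',e[:2].round(1),'roll',e[2].round(1),'in trough',(W.T@(o-TR)).round(4))
    a=sys.argv[1:]
    if a:
        v=np.array([float(t) for t in a[2:5]]); yaw,pit=float(a[5]),float(a[6])
        if a[1]=='T': v=TR+W@v; yaw+=np.degrees(TY)
        Rn=R.from_euler('ZYX',[yaw,pit,0],degrees=True).as_matrix()
        if a[0]=='lip': v=v-Rn@[-.055,0,0]
        tp,Rt2=target(v,Rn); p,Rt=state()
        print('tcp target',tp.round(4),'rotvec deg',np.degrees(R.from_matrix(Rt.T@Rt2).as_rotvec()).round(2),'then shift',(Rt2.T@(tp-p)).round(4),'shift first(old axes)',(Rt.T@(tp-p)).round(4))
        print('new axes in world: x',Rt2[:,0].round(3),'z',Rt2[:,2].round(3),' world up in new axes',Rt2[2].round(3))
E
python3 - <<'E'
from det import *
c,s=np.cos(-.5915),np.sin(-.5915)
for u,v in((630,288),(652,299),(617,310),(638,322),(599,335),(621,347)):
    d=ray('top',110+u/2,130+v/2,.0285)-[.4782,-.2928,0]; print((c*d[0]+s*d[1]).round(4),(-s*d[0]+c*d[1]).round(4))
E
python3 plan.py org T .045 0 .08 0 0
python3 look.py scoop .687 -.18 -1.26 0.089 side
```

```text
-0.0421 0.0136
-0.0387 -0.015
-0.0722 0.0122
-0.0703 -0.016
-0.1083 0.0137
-0.1058 -0.0154
scoop org [ 0.6869 -0.1797  0.089 ] lip [ 0.6702 -0.1273  0.0893] yaw,pitch [-72.3   0.3] roll -0.2 in trough [0.1101 0.2102 0.089 ]
tcp target [ 0.5689 -0.3537  0.1436] rotvec deg [ 11.11  -0.36 -36.79] then shift [ 0.0469 -0.1702  0.0233] shift first(old axes) [-0.0651 -0.1654 -0.0106]
new axes in world: x [-0.794  0.534  0.291] z [-0.241  0.162 -0.957]  world up in new axes [ 0.291  0.    -0.957]
scoop side [ 0.6874 -0.1809 -1.2767] 0.1397
[ 0.707  -0.2414  0.1528]
```

```bash
python3 -m handwheel '[{"translation":[0,0,0],"angular":[1.85,-0.06,-6.13],"hand":1},{"translation":[0,0,0],"angular":[1.85,-0.06,-6.13],"hand":1},{"translation":[0,0,0],"angular":[1.85,-0.06,-6.13],"hand":1},{"translation":[0,0,0],"angular":[1.85,-0.06,-6.13],"hand":1},{"translation":[0,0,0],"angular":[1.85,-0.06,-6.13],"hand":1},{"translation":[0,0,0],"angular":[1.85,-0.06,-6.13],"hand":1}]'
python3 -m handwheel '[{"translation":[0.0078,-0.0284,0.0039],"angular":[0,0,0],"hand":1},{"translation":[0.0078,-0.0284,0.0039],"angular":[0,0,0],"hand":1},{"translation":[0.0078,-0.0284,0.0039],"angular":[0,0,0],"hand":1},{"translation":[0.0078,-0.0284,0.0039],"angular":[0,0,0],"hand":1},{"translation":[0.0078,-0.0284,0.0039],"angular":[0,0,0],"hand":1},{"translation":[0.0078,-0.0284,0.0039],"angular":[0,0,0],"hand":1},{"translation":[0,0,0],"angular":[0,0,0],"hand":1},{"translation":[0,0,0],"angular":[0,0,0],"hand":1},{"translation":[0,0,0],"angular":[0,0,0],"hand":1}]'
python3 plan.py org T .045 0 .022 0 0
python3 - <<'E'
from det import *
im=grab()
o=np.hstack([im['top'][190:350,370:530],im['side'][150:310,260:440]])
cv2.imwrite('pics/t.png',cv2.resize(o,None,fx=2.3,fy=2.3,interpolation=cv2.INTER_CUBIC)[:,:,::-1])
E
```

```text
clock: 24.27
position: [0.7077, -0.2421, 0.1534]
ee_rot: [-0.139, 0.286, 0.947, 0.042]
contact_force: [-0.0, -0.1, -1.0]
width: 0.015
gripper_force: 97.6
clock: 25.02
position: [0.5703, -0.3546, 0.1451]
ee_rot: [-0.138, 0.289, 0.946, 0.043]
contact_force: [0.6, 0.2, -1.5]
width: 0.0147
gripper_force: 97.9
scoop org [ 0.5172 -0.3188  0.0812] lip [ 0.4716 -0.2881  0.081 ] yaw,pitch [-34.   -0.3] roll 0.1 in trough [0.0469 0.0002 0.0812]
tcp target [ 0.5689 -0.3537  0.0856] rotvec deg [ 0.11  0.25 -0.03] then shift [-0.0158 -0.      0.0574] shift first(old axes) [-0.0155 -0.0001  0.0575]
new axes in world: x [-0.794  0.534  0.291] z [-0.241  0.162 -0.957]  world up in new axes [ 0.291  0.    -0.957]
```

View pics/t.png

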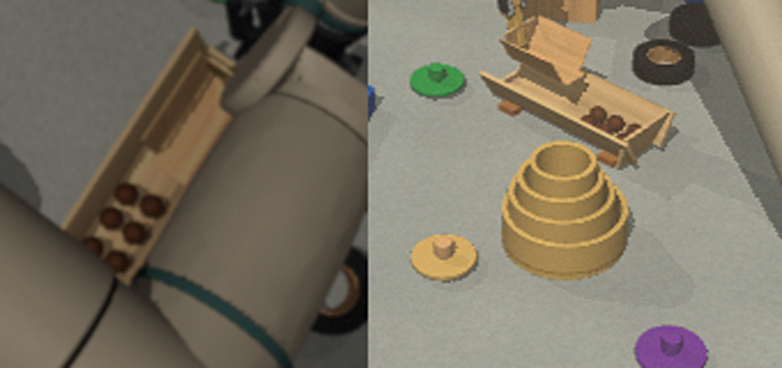

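Scoop is above the trough, mouth toward the balls. Lower it to ~6 mm over the floor.

```bash
python3 -m handwheel '[{"translation":[-0.0052,0,0.019],"angular":[0,0,0],"hand":1},{"translation":[-0.0052,0,0.019],"angular":[0,0,0],"hand":1},{"translation":[-0.0052,0,0.019],"angular":[0,0,0],"hand":1},{"translation":[0,0,0],"angular":[0,0,0],"hand":1},{"translation":[0,0,0],"angular":[0,0,0],"hand":1}]'
python3 plan.py org T .045 0 .016 0 -1
python3 -m handwheel '[{"translation":[-0.0008,0,0.0029],"angular":[0,-1,0],"hand":1},{"translation":[-0.0006,0,0.002],"angular":[0,0,0],"hand":1},{"translation":[0,0,0],"angular":[0,0,0],"hand":1},{"translation":[0,0,0],"angular":[0,0,0],"hand":1}]'
python3 plan.py org T -.069 0 .016 0 -1
```

```text
clock: 25.53
position: [0.569, -0.3532, 0.0853]
ee_rot: [-0.14, 0.288, 0.946, 0.043]
contact_force: [-0.0, -1.2, -0.9]
width: 0.0146
gripper_force: 97.8
scoop org [ 0.5158 -0.3174  0.0216] lip [ 0.4701 -0.2867  0.0215] yaw,pitch [-33.9  -0.1] roll 0.0 in trough [0.0449 0.0005 0.0216]
tcp target [ 0.568  -0.3531  0.0807] rotvec deg [ 0.03 -0.89  0.05] then shift [-0.0004 -0.0005  0.0047] shift first(old axes) [-0.0005 -0.0005  0.0047]
new axes in world: x [-0.798  0.536  0.274] z [-0.227  0.153 -0.962]  world up in new axes [ 0.274  0.    -0.962]
clock: 25.87
position: [0.5696, -0.3546, 0.0825]
ee_rot: [-0.129, 0.289, 0.948, 0.04]
contact_force: [-0.4, 0.3, -0.7]
width: 0.015
gripper_force: 98.1
scoop org [ 0.5175 -0.3196  0.0173] lip [ 0.4719 -0.2889  0.016 ] yaw,pitch [-33.9  -1.4] roll 0.0 in trough [ 0.0475 -0.0003  0.0173]
tcp target [ 0.4734 -0.2896  0.0807] rotvec deg [ 0.03  0.36 -0.03] then shift [0.1112 0.0004 0.0335] shift first(old axes) [0.1114 0.0003 0.0328]
new axes in world: x [-0.798  0.536  0.274] z [-0.227  0.153 -0.962]  world up in new axes [ 0.274  0.    -0.962]
```

```bash
python3 -m handwheel '[{"translation":[-0.0005,0,0.0018],"angular":[0,0,0],"hand":1},{"translation":[0,0,0],"angular":[0,0,0],"hand":1},{"translation":[0,0,0],"angular":[0,0,0],"hand":1}]'
python3 -m handwheel '[{"translation":[-0.0003,0,0.0012],"angular":[0,0,0],"hand":1},{"translation":[0,0,0],"angular":[0,0,0],"hand":1},{"translation":[0,0,0],"angular":[0,0,0],"hand":1}]'; python3 plan.py
```

```text
clock: 26.12
position: [0.5699, -0.355, 0.0816]
ee_rot: [-0.129, 0.289, 0.948, 0.04]
contact_force: [2.1, -0.5, 6.5]
width: 0.0152
gripper_force: 99.2
clock: 26.37
position: [0.5701, -0.3552, 0.0813]
ee_rot: [-0.128, 0.289, 0.948, 0.039]
contact_force: [3.1, -1.7, 10.1]
width: 0.015
gripper_force: 99.8
scoop org [ 0.5182 -0.3202  0.016 ] lip [ 0.4725 -0.2894  0.0146] yaw,pitch [-34.   -1.5] roll 0.0 in trough [ 0.0484 -0.0004  0.016 ]
```

```bash
python3 -m handwheel '[{"translation":[0.0077,0,0.0021],"angular":[0,0,0],"hand":1},{"translation":[0.0077,0,0.0021],"angular":[0,0,0],"hand":1},{"translation":[0.0077,0,0.0021],"angular":[0,0,0],"hand":1},{"translation":[0.0077,0,0.0021],"angular":[0,0,0],"hand":1},{"translation":[0.0077,0,0.0021],"angular":[0,0,0],"hand":1},{"translation":[0.0077,0,0.0021],"angular":[0,0,0],"hand":1},{"translation":[0.0077,0,0.0021],"angular":[0,0,0],"hand":1},{"translation":[0.0077,0,0.0021],"angular":[0,0,0],"hand":1}]'
python3 plan.py
python3 -m handwheel '[{"translation":[0.0058,0,0.0016],"angular":[0,0,0],"hand":1},{"translation":[0.0058,0,0.0016],"angular":[0,0,0],"hand":1},{"translation":[0.0058,0,0.0016],"angular":[0,0,0],"hand":1},{"translation":[0.0058,0,0.0016],"angular":[0,0,0],"hand":1},{"translation":[0.0058,0,0.0016],"angular":[0,0,0],"hand":1},{"translation":[0.0058,0,0.0016],"angular":[0,0,0],"hand":1},{"translation":[0,0,0],"angular":[0,0,0],"hand":1}]'
python3 plan.py
python3 - <<'E'
from det import *
im=grab()
o=np.hstack([im['top'][190:350,370:530],im['side'][150:310,290:440]])
cv2.imwrite('pics/t2.png',cv2.resize(o,None,fx=2.3,fy=2.3,interpolation=cv2.INTER_CUBIC)[:,:,::-1])
E
```

```text
clock: 27.03
position: [0.5181, -0.3209, 0.0813]
ee_rot: [-0.126, 0.289, 0.948, 0.038]
contact_force: [4.6, -2.7, 8.1]
width: 0.015
gripper_force: 99.6
scoop org [ 0.4664 -0.2861  0.0158] lip [ 0.4208 -0.2554  0.0142] yaw,pitch [-33.9  -1.7] roll -0.0 in trough [-0.0136 -0.001   0.0158]
clock: 27.62
position: [0.4871, -0.3, 0.0812]
ee_rot: [-0.128, 0.289, 0.948, 0.039]
contact_force: [2.1, -1.2, 5.4]
width: 0.0148
gripper_force: 99.1
scoop org [ 0.4353 -0.2651  0.0158] lip [ 0.3896 -0.2344  0.0143] yaw,pitch [-33.9  -1.6] roll -0.0 in trough [-0.0511 -0.001   0.0158]
```

View pics/t2.png

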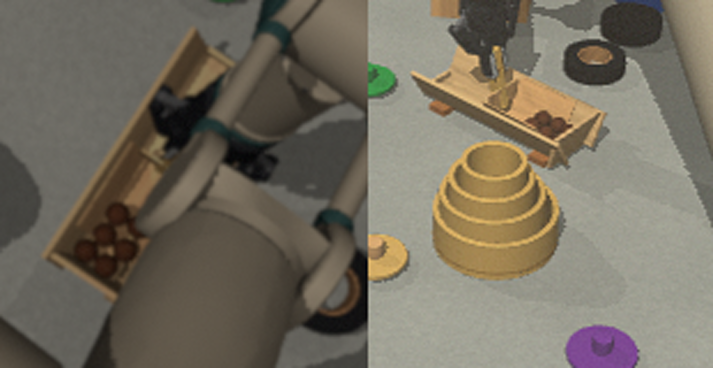

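```bash
python3 -m handwheel '[{"translation":[0.0039,0,0.0011],"angular":[0,0,0],"hand":1},{"translation":[0.0039,0,0.0011],"angular":[0,0,0],"hand":1},{"translation":[0.0039,0,0.0011],"angular":[0,0,0],"hand":1},{"translation":[0.0039,0,0.0011],"angular":[0,0,0],"hand":1},{"translation":[0,0,0],"angular":[0,0,0],"hand":1},{"translation":[0,0,0],"angular":[0,0,0],"hand":1}]'
python3 plan.py
python3 - <<'E'
from det import *
im=grab()
o=np.hstack([im['top'][260:340,380:460],im['side'][180:260,330:410]])
cv2.imwrite('pics/t3.png',cv2.resize(o,None,fx=4.8,fy=4.8,interpolation=cv2.INTER_CUBIC)[:,:,::-1])
E
```

```text
clock: 28.22
position: [0.4808, -0.296, 0.0833]
ee_rot: [-0.119, 0.29, 0.949, 0.036]
contact_force: [12.1, -8.0, 14.1]
width: 0.0151
gripper_force: 100.6
scoop org [ 0.4299 -0.2618  0.0168] lip [ 0.3844 -0.2311  0.0142] yaw,pitch [-34.   -2.6] roll -0.0 in trough [-0.0574 -0.0012  0.0168]
```

View pics/t3.png

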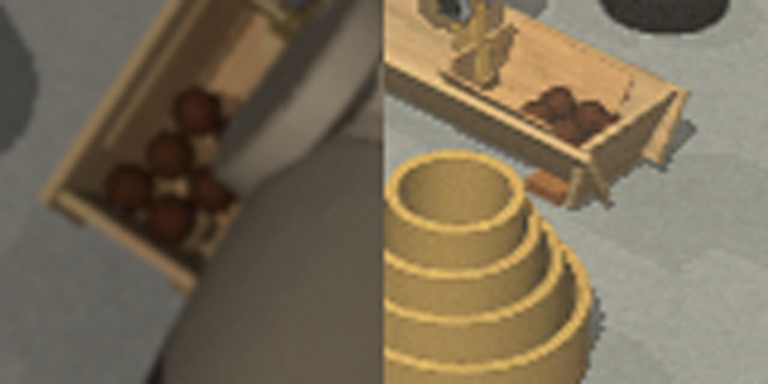

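```bash
python3 -m handwheel '[{"translation":[-0.002,0,-0.0015],"angular":[0,1.5,0],"hand":1},{"translation":[0,0,0],"angular":[0,0,0],"hand":1},{"translation":[0.003,0,0.0008],"angular":[0,0,1.5],"hand":1},{"translation":[0.003,0,0.0008],"angular":[0,0,-3],"hand":1},{"translation":[0.003,0,0.0008],"angular":[0,0,3],"hand":1},{"translation":[0.003,0,0.0008],"angular":[0,0,-1.5],"hand":1},{"translation":[0,0,0],"angular":[0,0,0],"hand":1}]' 120
python3 plan.py
```

```text
clock: 28.9
position: [0.4734, -0.2885, 0.0829]
ee_rot: [-0.131, 0.29, 0.947, 0.042]
contact_force: [12.6, -4.6, 4.9]
width: 0.0147
gripper_force: 118.5
scoop org [ 0.4213 -0.2531  0.018 ] lip [ 0.3757 -0.2223  0.0169] yaw,pitch [-34.1  -1.1] roll 0.2 in trough [-0.0694  0.0013  0.018 ]
```

```bash
python3 -m handwheel '[{"translation":[-0.002,0,-0.0006],"angular":[0,3,0],"hand":1},{"translation":[-0.002,0,-0.0007],"angular":[0,3,0],"hand":1},{"translation":[-0.0019,0,-0.0008],"angular":[0,3,0],"hand":1},{"translation":[-0.0019,0,-0.0009],"angular":[0,3,0],"hand":1},{"translation":[-0.0019,0,-0.001],"angular":[0,3,0],"hand":1},{"translation":[-0.0018,0,-0.0011],"angular":[0,3,0],"hand":1},{"translation":[-0.0018,0,-0.0012],"angular":[0,3,0],"hand":1},{"translation":[0,0,0],"angular":[0,0,0],"hand":1},{"translation":[0,0,0],"angular":[0,0,0],"hand":1}]' 120
python3 plan.py
python3 - <<'E'
from det import *
im=grab()
o=np.hstack([im['top'][250:330,370:450],im['side'][180:260,330:410]])
cv2.imwrite('pics/t4.png',cv2.resize(o,None,fx=4.8,fy=4.8,interpolation=cv2.INTER_CUBIC)[:,:,::-1])
E
```

```text
clock: 29.65
position: [0.4779, -0.2935, 0.0785]
ee_rot: [-0.31, 0.276, 0.905, 0.095]
contact_force: [3.9, -2.6, -1.3]
width: 0.0143
gripper_force: 117.3
scoop org [ 0.4092 -0.2473  0.0421] lip [ 0.3666 -0.2187  0.0618] yaw,pitch [-33.9  21. ] roll 0.0 in trough [-0.0826 -0.0007  0.0421]
```

View pics/t4.png

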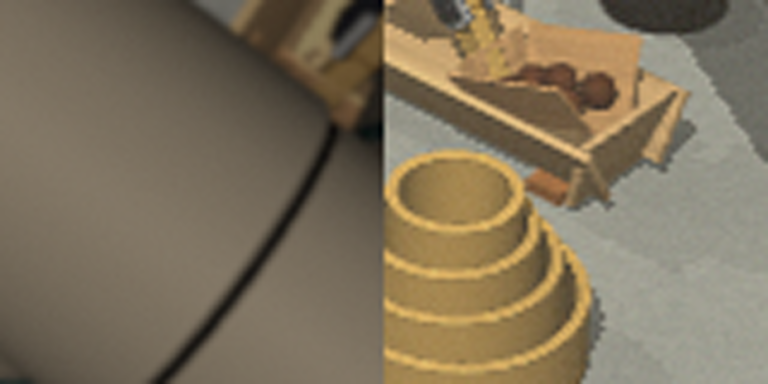

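Balls are in the tilted scoop. Lift straight up.

```bash
python3 -m handwheel '[{"translation":[0.0037,0,-0.0047],"angular":[0,0,0],"hand":1},{"translation":[0.0074,0,-0.0095],"angular":[0,0,0],"hand":1},{"translation":[0.0092,0,-0.0118],"angular":[0,0,0],"hand":1},{"translation":[0.0111,0,-0.0142],"angular":[0,0,0],"hand":1},{"translation":[0.0111,0,-0.0142],"angular":[0,0,0],"hand":1},{"translation":[0.0111,0,-0.0142],"angular":[0,0,0],"hand":1},{"translation":[0.0111,0,-0.0142],"angular":[0,0,0],"hand":1},{"translation":[0.0111,0,-0.0142],"angular":[0,0,0],"hand":1},{"translation":[0.0074,0,-0.0095],"angular":[0,0,0],"hand":1},{"translation":[0,0,0],"angular":[0,0,0],"hand":1}]' 120
python3 plan.py lip W 0.474 -0.041 .175 -34 20
python3 - <<'E'
from det import *
im=grab()
o=np.hstack([im['top'][200:340,380:500],im['side'][130:270,270:430]])
cv2.imwrite('pics/t5.png',cv2.resize(o,None,fx=2.8,fy=2.8,interpolation=cv2.INTER_CUBIC)[:,:,::-1])
E
```

```text
clock: 30.58
position: [0.4762, -0.2921, 0.2191]
ee_rot: [-0.311, 0.276, 0.905, 0.095]
contact_force: [0.6, -0.3, -1.5]
width: 0.0144
gripper_force: 117.2
scoop org [ 0.4075 -0.2459  0.1828] lip [ 0.3649 -0.2172  0.2026] yaw,pitch [-33.9  21. ] roll -0.0 in trough [-0.0849 -0.0005  0.1828]
tcp target [ 0.585  -0.1159  0.194 ] rotvec deg [-0.04 -1.03  0.04] then shift [-0.0084  0.2069  0.0252] shift first(old axes) [-0.009   0.2069  0.0249]
new axes in world: x [-0.663  0.447  0.6  ] z [-0.498  0.336 -0.8  ]  world up in new axes [ 0.6  0.  -0.8]
```

View pics/t5.png

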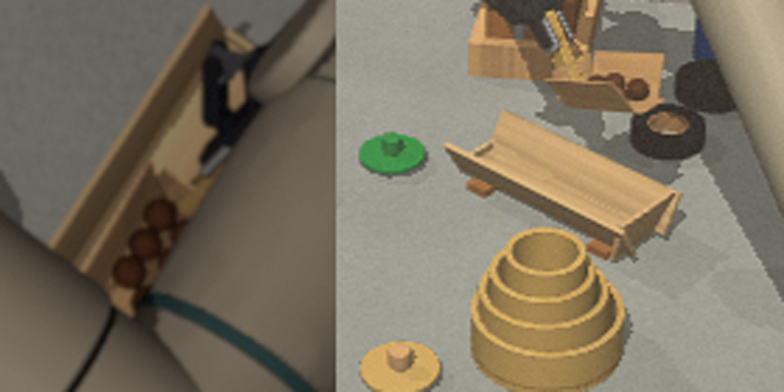

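Trough is empty and all the balls sit in the scoop. Travel to the cup, and check its rim centre.

```bash
cat > rim.py <<'E'
from det import *
def rim(n='side',c0=(.4575,-.030),z=.127,rad=.038):
    g=cv2.GaussianBlur(cv2.cvtColor(manip.get_image(n),cv2.COLOR_RGB2GRAY),(3,3),0).astype(np.float32)
    def samp(c,r): 
        q=proj(n,ring(r,z,72)+[c[0],c[1],0]).astype(np.float32); return cv2.remap(g,q[:,0][None],q[:,1][None],cv2.INTER_LINEAR).mean()
    best=max(((samp((x,y),rad)-.7*samp((x,y),rad-.009)-.3*samp((x,y),rad+.009),x,y) for x in np.arange(c0[0]-.012,c0[0]+.0121,.001) for y in np.arange(c0[1]-.012,c0[1]+.0121,.001)))
    print(n,np.round(best,4))
if __name__=='__main__':
    rim(); rim(z=.103,rad=.051)
E
python3 rim.py
python3 -m handwheel '[{"translation":[0,0.01,0],"angular":[0,0,0],"hand":1},{"translation":[0,0.02,0],"angular":[0,0,0],"hand":1},{"translation":[0,0.024,0],"angular":[0,0,0],"hand":1},{"translation":[0,0.024,0],"angular":[0,0,0],"hand":1},{"translation":[0,0.024,0],"angular":[0,0,0],"hand":1},{"translation":[0,0.024,0],"angular":[0,0,0],"hand":1},{"translation":[0,0.024,0],"angular":[0,0,0],"hand":1},{"translation":[0,0.024,0],"angular":[0,0,0],"hand":1},{"translation":[0,0.02,0],"angular":[0,0,0],"hand":1},{"translation":[0,0.013,0],"angular":[0,0,0],"hand":1}]' 120
python3 -m handwheel '[{"translation":[0,0,0],"angular":[0,0,0],"hand":1},{"translation":[0,0,0],"angular":[0,0,0],"hand":1}]'
python3 plan.py lip W 0.474 -0.041 .145 -34 4
```

```text
side [ 3.62109e+01  4.59500e-01 -2.90000e-02]
side [24.2404  0.4615 -0.029 ]
clock: 31.62
position: [0.593, -0.118, 0.2139]
ee_rot: [-0.313, 0.275, 0.904, 0.096]
contact_force: [-0.2, 0.3, -2.1]
width: 0.0145
gripper_force: 117.1
clock: 31.78
position: [0.592, -0.1204, 0.2144]
ee_rot: [-0.313, 0.275, 0.904, 0.095]
contact_force: [0.9, -0.8, -1.6]
width: 0.0149
gripper_force: 117.0
scoop org [ 0.523  -0.0742  0.1785] lip [ 0.4805 -0.0456  0.1985] yaw,pitch [-33.9  21.3] roll -0.1 in trough [-0.0847  0.2065  0.1785]
tcp target [ 0.5763 -0.11    0.2001] rotvec deg [ -0.12 -17.31   0.09] then shift [ 0.0124 -0.0001  0.02  ] shift first(old axes) [ 0.0059 -0.0001  0.0228]
new axes in world: x [-0.774  0.522  0.357] z [-0.296  0.199 -0.934]  world up in new axes [ 0.357 -0.    -0.934]
```

```bash
python3 -m handwheel '[{"translation":[0,0,0],"angular":[0,-2.9,0],"hand":1},{"translation":[0,0,0],"angular":[0,-2.9,0],"hand":1},{"translation":[0,0,0],"angular":[0,-2.9,0],"hand":1},{"translation":[0,0,0],"angular":[0,-2.9,0],"hand":1},{"translation":[0,0,0],"angular":[0,-2.9,0],"hand":1},{"translation":[0,0,0],"angular":[0,-2.8,0],"hand":1},{"translation":[0.0032,0,0.0087],"angular":[0,0,0],"hand":1},{"translation":[0.0032,0,0.0087],"angular":[0,0,0],"hand":1},{"translation":[0.0032,0,0.0087],"angular":[0,0,0],"hand":1},{"translation":[0,0,0],"angular":[0,0,0],"hand":1}]' 120
python3 -m handwheel '[{"translation":[0,0,0],"angular":[0,0,0],"hand":1}]'
python3 plan.py lip W 0.476 -0.040 .138 -34 4
```

```text
clock: 32.62
position: [0.5743, -0.111, 0.1933]
ee_rot: [-0.175, 0.288, 0.94, 0.053]
contact_force: [-0.5, 0.4, -1.6]
width: 0.0146
gripper_force: 117.2
clock: 32.7
position: [0.576, -0.1116, 0.1941]
ee_rot: [-0.174, 0.288, 0.94, 0.053]
contact_force: [0.8, 1.0, -1.1]
width: 0.0148
gripper_force: 117.2
scoop org [ 0.5191 -0.0732  0.1351] lip [ 0.4737 -0.0425  0.1389] yaw,pitch [-34.   4.] roll -0.0 in trough [-0.0884  0.2051  0.1351]
tcp target [ 0.5783 -0.109   0.1931] rotvec deg [-0.03  0.   -0.03] then shift [-0.0008  0.0034  0.0007] shift first(old axes) [-0.0008  0.0034  0.0007]
new axes in world: x [-0.774  0.522  0.357] z [-0.296  0.199 -0.934]  world up in new axes [ 0.357 -0.    -0.934]
```

Shift 3 mm sideways, then pour about the lip.

```bash
python3 -m handwheel '[{"translation":[0,0.0034,0],"angular":[0,0,0],"hand":1},{"translation":[0.0087,0,-0.0080],"angular":[0,-5,0],"hand":1},{"translation":[0.0087,0,-0.0080],"angular":[0,-5,0],"hand":1},{"translation":[0.0087,0,-0.0080],"angular":[0,-5,0],"hand":1},{"translation":[0.0087,0,-0.0080],"angular":[0,-5,0],"hand":1},{"translation":[0.0087,0,-0.0080],"angular":[0,-5,0],"hand":1},{"translation":[0.0087,0,-0.0080],"angular":[0,-5,0],"hand":1},{"translation":[0.0087,0,-0.0080],"angular":[0,-5,0],"hand":1},{"translation":[0.0087,0,-0.0080],"angular":[0,-5,0],"hand":1},{"translation":[0,0,0],"angular":[0,0,0],"hand":1}]' 120
python3 plan.py
python3 -m handwheel '[{"translation":[0.0087,0,-0.0080],"angular":[0,-5,0],"hand":1},{"translation":[0.0087,0,-0.0080],"angular":[0,-5,0],"hand":1},{"translation":[0,0,0],"angular":[0,0,0],"hand":1},{"translation":[0,0,0],"angular":[0,0,0],"hand":1},{"translation":[0,0,0],"angular":[0,0,0],"hand":1},{"translation":[0,0,0],"angular":[0,0,0],"hand":1}]'
python3 plan.py
python3 - <<'E'
from det import *
im=grab()
o=np.hstack([im['top'][200:320,270:420],im['side'][130:250,290:440]])
cv2.imwrite('pics/p.png',cv2.resize(o,None,fx=2.6,fy=2.6,interpolation=cv2.INTER_CUBIC)[:,:,::-1])
E
```

```text
clock: 33.53
position: [0.52, -0.0692, 0.2609]
ee_rot: [0.159, 0.287, 0.943, -0.048]
contact_force: [-0.2, -0.0, -1.6]
width: 0.0142
gripper_force: 117.4
scoop org [ 0.5079 -0.061   0.1716] lip [ 0.4709 -0.0362  0.1393] yaw,pitch [-33.9 -36. ] roll -0.0 in trough [-0.1046  0.2089  0.1716]
clock: 34.03
position: [0.5088, -0.0601, 0.2701]
ee_rot: [0.241, 0.283, 0.925, -0.073]
contact_force: [-0.2, -0.3, -1.5]
width: 0.0149
gripper_force: 117.3
scoop org [ 0.5099 -0.0607  0.1796] lip [ 0.4783 -0.0393  0.14  ] yaw,pitch [-34.1 -46.1] roll 0.1 in trough [-0.1031  0.2104  0.1796]
```

View pics/p.png

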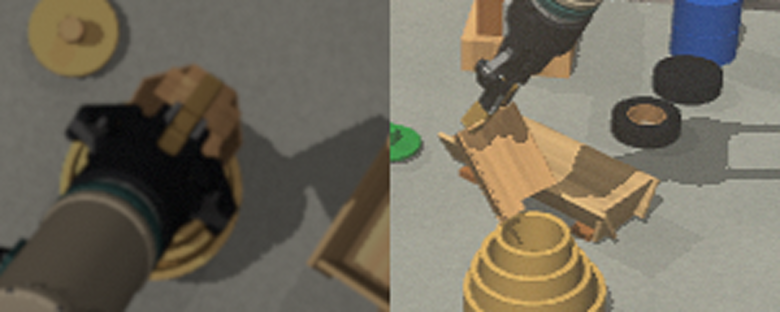

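```bash
python3 -m handwheel '[{"translation":[-0.0097,0,-0.0175],"angular":[0,0,0],"hand":1},{"translation":[-0.0097,0,-0.0175],"angular":[0,0,0],"hand":1},{"translation":[-0.0097,0,-0.0175],"angular":[0,0,0],"hand":1}]' 120
python3 -m handwheel '[{"translation":[0,0,0],"angular":[0,5.75,0],"hand":1},{"translation":[0,0,0],"angular":[0,5.75,0],"hand":1},{"translation":[0,0,0],"angular":[0,5.75,0],"hand":1},{"translation":[0,0,0],"angular":[0,5.75,0],"hand":1},{"translation":[0,0,0],"angular":[0,5.75,0],"hand":1},{"translation":[0,0,0],"angular":[0,5.75,0],"hand":1},{"translation":[0,0,0],"angular":[0,5.75,0],"hand":1},{"translation":[0,0,0],"angular":[0,5.75,0],"hand":1},{"translation":[0,0,0],"angular":[0,0,0],"hand":1},{"translation":[0,0,0],"angular":[0,0,0],"hand":1}]'
python3 plan.py org T 0.0 0 .1 0 0
```

```text
clock: 34.38
position: [0.5076, -0.0599, 0.3295]
ee_rot: [0.24, 0.283, 0.926, -0.074]
contact_force: [0.2, -1.0, -1.2]
width: 0.0145
gripper_force: 117.2
clock: 35.22
position: [0.5087, -0.0609, 0.3272]
ee_rot: [-0.14, 0.29, 0.946, 0.043]
contact_force: [-0.6, 0.1, -0.0]
width: 0.0145
gripper_force: 117.3
scoop org [ 0.4554 -0.025   0.2636] lip [0.4099 0.0058 0.2636] yaw,pitch [-34.  -0.] roll -0.0 in trough [-0.1682  0.2096  0.2636]
tcp target [ 0.5316 -0.3287  0.1636] rotvec deg [ 0.02  0.02 -0.16] then shift [-0.2086 -0.2095  0.1076] shift first(old axes) [-0.2091 -0.2089  0.1077]
new axes in world: x [-0.794  0.534  0.291] z [-0.241  0.162 -0.957]  world up in new axes [ 0.291  0.    -0.957]
```

```bash
python3 -m handwheel '[{"translation":[-0.0201,-0.0262,-0.0061],"angular":[0,0,0],"hand":1},{"translation":[-0.0201,-0.0262,-0.0061],"angular":[0,0,0],"hand":1},{"translation":[-0.0201,-0.0262,-0.0061],"angular":[0,0,0],"hand":1},{"translation":[-0.0201,-0.0262,-0.0061],"angular":[0,0,0],"hand":1},{"translation":[-0.0201,-0.0262,-0.0061],"angular":[0,0,0],"hand":1},{"translation":[-0.0201,-0.0262,-0.0061],"angular":[0,0,0],"hand":1},{"translation":[-0.0201,-0.0262,-0.0061],"angular":[0,0,0],"hand":1},{"translation":[-0.0201,-0.0262,-0.0061],"angular":[0,0,0],"hand":1}]'
python3 -m handwheel '[{"translation":[-0.0079,0,0.0261],"angular":[0,0,0],"hand":1},{"translation":[-0.0079,0,0.0261],"angular":[0,0,0],"hand":1},{"translation":[-0.0079,0,0.0261],"angular":[0,0,0],"hand":1},{"translation":[-0.0079,0,0.0261],"angular":[0,0,0],"hand":1},{"translation":[-0.0079,0,0.0261],"angular":[0,0,0],"hand":1},{"translation":[-0.0079,0,0.0261],"angular":[0,0,0],"hand":1},{"translation":[0,0,0],"angular":[0,0,0],"hand":1},{"translation":[0,0,0],"angular":[0,0,0],"hand":1},{"translation":[0,0,0],"angular":[0,0,0],"hand":1}]'
python3 plan.py org T 0.0 0 .02 0 0
python3 rim.py
```

```text
clock: 35.88
position: [0.5291, -0.3279, 0.3309]
ee_rot: [-0.138, 0.288, 0.947, 0.042]
contact_force: [-0.4, -0.5, -0.1]
width: 0.0148
gripper_force: 117.4
clock: 36.63
position: [0.5301, -0.3272, 0.168]
ee_rot: [-0.138, 0.289, 0.947, 0.042]
contact_force: [-0.4, -0.5, -0.6]
width: 0.0146
gripper_force: 117.3
scoop org [ 0.477  -0.2915  0.1041] lip [ 0.4314 -0.2608  0.1038] yaw,pitch [-33.9  -0.3] roll -0.0 in trough [-0.0017  0.0004  0.1041]
tcp target [ 0.5316 -0.3287  0.0836] rotvec deg [ 0.    0.3  -0.02] then shift [-0.0265 -0.0004  0.0802] shift first(old axes) [-0.026  -0.0004  0.0803]
new axes in world: x [-0.794  0.534  0.291] z [-0.241  0.162 -0.957]  world up in new axes [ 0.291  0.    -0.957]
side [ 3.59963e+01  4.59500e-01 -2.90000e-02]
side [24.0945  0.4615 -0.029 ]
```

```bash
python3 -m handwheel '[{"translation":[-0.0065,0,0.02],"angular":[0,0,0],"hand":1},{"translation":[-0.0065,0,0.02],"angular":[0,0,0],"hand":1},{"translation":[-0.0065,0,0.02],"angular":[0,0,0],"hand":1},{"translation":[-0.0065,0,0.02],"angular":[0,0,0],"hand":1},{"translation":[0,0,0],"angular":[0,0,0],"hand":1},{"translation":[-0.0011,0,0.0037],"angular":[0,0,0],"hand":1},{"translation":[0,0,0],"angular":[0,0,0],"hand":1},{"translation":[0,0,0],"angular":[0,0,0],"hand":1}]'
python3 plan.py
python3 -m handwheel '[{"translation":[0,0,0],"angular":[0,0,0],"hand":0.8},{"translation":[0,0,0],"angular":[0,0,0],"hand":0.6},{"translation":[0,0,0],"angular":[0,0,0],"hand":0.4},{"translation":[0,0,0],"angular":[0,0,0],"hand":0.4},{"translation":[0,0,-0.02],"angular":[0,0,0],"hand":0.4},{"translation":[0,0,-0.03],"angular":[0,0,0],"hand":0.4},{"translation":[0,0,-0.03],"angular":[0,0,0],"hand":0.4},{"translation":[0,0,-0.035],"angular":[0,0,0],"hand":0.4},{"translation":[0,0,-0.035],"angular":[0,0,0],"hand":0.4},{"translation":[0,0,0],"angular":[0,0,0],"hand":0.4}]'
cat > chk.py <<'E'
from det import *
im=grab()
for n in im:
    a=im[n].astype(int); m=((a[...,0]>a[...,2]*1.8)&(a[...,0]<100)&(a[...,0]>30)&(a[...,1]<.62*a[...,0])).astype(np.uint8)
    k,_,st,c=cv2.connectedComponentsWithStats(m)
    print(n,'cup_4 rim px',proj(n,[.4595,-.029,.127]).round(0)[0],[(c[i].round(0).tolist(),int(st[i,4])) for i in range(1,k) if st[i,4]>12])
x=[.478,-.293,-.59]
for v in('top','side'): print(v,[np.round(t,4) for t in fit('scoop',im,x,z=.016,views=(v,))])
E
python3 chk.py; python3 look.py lid .602 .042 0 0 top
```

```text
clock: 37.4
position: [0.532, -0.3288, 0.08]
ee_rot: [-0.138, 0.289, 0.946, 0.042]
contact_force: [2.6, -1.2, 5.1]
width: 0.0146
gripper_force: 119.1
scoop org [ 0.4789 -0.2931  0.0161] lip [ 0.4333 -0.2624  0.0158] yaw,pitch [-33.9  -0.3] roll 0.0 in trough [0.0008 0.0002 0.0161]
clock: 38.23
position: [0.5702, -0.3548, 0.228]
ee_rot: [-0.134, 0.289, 0.947, 0.041]
contact_force: [0.2, -0.8, 0.5]
width: 0.0511
gripper_force: 0.0
top cup_4 rim px [327. 271.] [([133.0, 172.0], 18), ([615.0, 206.0], 16), ([631.0, 208.0], 60), ([616.0, 217.0], 163), ([618.0, 240.0], 230), ([591.0, 237.0], 33), ([587.0, 249.0], 65), ([326.0, 262.0], 13), ([328.0, 271.0], 19), ([336.0, 273.0], 68)]
side cup_4 rim px [344. 219.] []
top [array([ 0.501 , -0.2987, -0.6068]), np.float64(0.4427)]
side [array([ 0.4202, -0.2471, -0.2806]), np.float64(0.5496)]
lid top [0.6014 0.0416 0.    ] 0.0677
[ 0.5663 -0.3518  0.22  ]
```

```bash
python3 -m handwheel '[{"translation":[0,0,0],"angular":[0,-5.5,0],"hand":0.4},{"translation":[0,0,0],"angular":[0,-5.5,0],"hand":0.4},{"translation":[0,0,0],"angular":[0,-5.3,0],"hand":0.4},{"translation":[0,0,0],"angular":[0,0,0],"hand":0.4},{"translation":[0,0,0],"angular":[0,0,0],"hand":0.4}]'
python3 -m handwheel '[{"translation":[0.0174,0.0315,0.004],"angular":[0,0,0],"hand":0.4},{"translation":[0.0174,0.0315,0.004],"angular":[0,0,0],"hand":0.4},{"translation":[0.0174,0.0315,0.004],"angular":[0,0,0],"hand":0.4},{"translation":[0.0174,0.0315,0.004],"angular":[0,0,0],"hand":0.4},{"translation":[0.0174,0.0315,0.004],"angular":[0,0,0],"hand":0.4},{"translation":[0.0174,0.0315,0.004],"angular":[0,0,0],"hand":0.4},{"translation":[0.0174,0.0315,0.004],"angular":[0,0,0],"hand":0.4},{"translation":[0.0174,0.0315,0.004],"angular":[0,0,0],"hand":0.4},{"translation":[0.0174,0.0315,0.004],"angular":[0,0,0],"hand":0.4},{"translation":[0.0174,0.0315,0.004],"angular":[0,0,0],"hand":0.4}]'
python3 -m handwheel '[{"translation":[0.0174,0.0315,0.004],"angular":[0,0,0],"hand":0.4},{"translation":[0,0,0],"angular":[0,0,0],"hand":0.4},{"translation":[0,0,0],"angular":[0,0,0],"hand":0.4},{"translation":[0,0,0],"angular":[0,0,0],"hand":0.4}]'
python3 look2.py; python3 chk.py;  python3 look.py lid .602 .042 0 0 side
python3 - <<'E'
from det import *
import cv2
a=cv2.imread('pics/top0.png')[:,:,::-1].astype(int); m=((a[...,0]>a[...,2]*1.8)&(a[...,0]<100)&(a[...,0]>30)&(a[...,1]<.62*a[...,0])).astype(np.uint8)
k,_,st,c=cv2.connectedComponentsWithStats(m); print([(c[i].round(0).tolist(),int(st[i,4])) for i in range(1,k) if st[i,4]>12])
E
```

```text
clock: 38.85
position: [0.5652, -0.3509, 0.2206]
ee_rot: [-0.006, 0.292, 0.956, 0.002]
contact_force: [0.6, -0.4, 0.0]
width: 0.0512
gripper_force: 0.0
clock: 39.68
position: [0.5996, 0.008, 0.1819]
ee_rot: [-0.005, 0.292, 0.956, 0.001]
contact_force: [0.1, -0.1, -1.0]
width: 0.0513
gripper_force: 0.0
clock: 40.02
position: [0.6023, 0.042, 0.1783]
ee_rot: [-0.005, 0.291, 0.957, 0.001]
contact_force: [0.1, -0.2, -0.4]
width: 0.051
gripper_force: 0.0
pos [0.6023 0.042  0.1783] tool x [-0.83   0.558  0.01 ] y [ 0.558  0.83  -0.001] z [-0.009  0.004 -1.   ] q [-0.05  0.36  1.52  0.    1.27 -1.03]
top cup_4 rim px [327. 271.] [([133.0, 172.0], 18), ([586.0, 212.0], 104), ([618.0, 233.0], 39), ([586.0, 245.0], 140), ([601.0, 232.0], 15), ([326.0, 262.0], 23), ([336.0, 272.0], 87), ([318.0, 270.0], 22), ([328.0, 271.0], 20)]
side cup_4 rim px [344. 219.] []
top [array([ 0.494 , -0.308 , -0.6357]), np.float64(0.5356)]
side [array([ 0.42  , -0.2489, -0.2976]), np.float64(0.5476)]
lid side [0.6002 0.0414 0.    ] 0.1362
[0.6016 0.0409 0.179 ]
[([133.0, 172.0], 18), ([586.0, 213.0], 112), ([618.0, 233.0], 30), ([587.0, 244.0], 130), ([425.0, 274.0], 50), ([436.0, 279.0], 55), ([418.0, 284.0], 55), ([428.0, 291.0], 56), ([409.0, 297.0], 53), ([420.0, 303.0], 52)]
```

```bash
python3 -m handwheel '[{"translation":[0,0,0.03],"angular":[0,-0.5,0],"hand":0.4},{"translation":[0,0,0.03],"angular":[0,0,0],"hand":0.4},{"translation":[0,0,0.03],"angular":[0,0,0],"hand":0.4},{"translation":[0,0,0.03],"angular":[0,0,0],"hand":0.4},{"translation":[0,0,0.02],"angular":[0,0,0],"hand":0.4},{"translation":[0,0,0.01],"angular":[0,0,0],"hand":0.4},{"translation":[0,0,0.008],"angular":[0,0,0],"hand":0.4},{"translation":[0,0,0],"angular":[0,0,0],"hand":0.4},{"translation":[0,0,0],"angular":[0,0,0],"hand":0.4}]'
python3 -m handwheel '[{"translation":[0,0,0],"angular":[0,0,0],"hand":1},{"translation":[0,0,0],"angular":[0,0,0],"hand":1},{"translation":[0,0,0],"angular":[0,0,0],"hand":1},{"translation":[0,0,0],"angular":[0,0,0],"hand":1},{"translation":[0,0,0],"angular":[0,0,0],"hand":1}]' 40
python3 look.py lid .602 .042 0 0 top
```

```text
clock: 40.97
position: [0.6019, 0.0421, 0.0219]
ee_rot: [0.001, 0.292, 0.956, 0.0]
contact_force: [0.6, 0.4, 0.6]
width: 0.0511
gripper_force: 0.0
clock: 41.38
position: [0.6022, 0.0425, 0.0227]
ee_rot: [0.001, 0.292, 0.956, 0.001]
contact_force: [-0.8, 0.6, 6.7]
width: 0.0226
gripper_force: 39.2
lid top [0.5644 0.0575 0.    ] 0.8682
[0.6022 0.0425 0.0227]
```

```bash
python3 -m handwheel '[{"translation":[0,0,-0.02],"angular":[0,0,0],"hand":1},{"translation":[0,0,-0.035],"angular":[0,0,0],"hand":1},{"translation":[0,0,-0.035],"angular":[0,0,0],"hand":1},{"translation":[0,0,-0.035],"angular":[0,0,0],"hand":1},{"translation":[0,0,-0.035],"angular":[0,0,0],"hand":1},{"translation":[0,0,0],"angular":[0,0,0],"hand":1},{"translation":[0,0,0],"angular":[0,0,0],"hand":1}]'
python3 -m handwheel '[{"translation":[0.0131,-0.0232,0],"angular":[0,0,0],"hand":1},{"translation":[0.0131,-0.0232,0],"angular":[0,0,0],"hand":1},{"translation":[0.0131,-0.0232,0],"angular":[0,0,0],"hand":1},{"translation":[0.0131,-0.0232,0],"angular":[0,0,0],"hand":1},{"translation":[0.0131,-0.0232,0],"angular":[0,0,0],"hand":1},{"translation":[0.0131,-0.0232,0],"angular":[0,0,0],"hand":1},{"translation":[0,0,0],"angular":[0,0,0],"hand":1},{"translation":[0,0,0],"angular":[0,0,0],"hand":1},{"translation":[0,0,0],"angular":[0,0,0],"hand":1}]'
python3 look2.py; python3 rim.py; p=$(python3 -c "
from rig import manip;p=manip.get_state()['position'];print(p[0],p[1],0,p[2]-.0215)"); python3 look.py lid $p side; python3 look.py lid .459 -.029 0 .158 side
```

```text
clock: 42.07
position: [0.6024, 0.0425, 0.1838]
ee_rot: [0.003, 0.292, 0.956, 0.001]
contact_force: [-0.8, -0.1, -0.8]
width: 0.0224
gripper_force: 39.3
clock: 42.82
position: [0.4581, -0.029, 0.1803]
ee_rot: [-0.001, 0.292, 0.956, 0.0]
contact_force: [0.1, 0.6, -0.0]
width: 0.0225
gripper_force: 39.4
pos [ 0.4581 -0.029   0.1803] tool x [-0.829  0.559  0.001] y [0.559 0.829 0.   ] z [-0.001  0.001 -1.   ] q [-0.22  0.14  1.82  0.    1.18 -1.19]
side [ 3.25415e+01  4.59500e-01 -2.90000e-02]
side [28.0969  0.4615 -0.03  ]
lid side [0.4507 0.0451 0.    ] 0.7097
[ 0.4588 -0.0288  0.1807]
lid side [0.4505 0.0439 0.    ] 0.7111
[ 0.4586 -0.0289  0.1808]
```

Centred over the rim (0.4595,-0.029). Lower the lid and watch the force.

```bash
python3 -m handwheel '[{"translation":[-0.0005,0,0.015],"angular":[0,0,0],"hand":1},{"translation":[0,0,0.01],"angular":[0,0,0],"hand":1},{"translation":[0,0,0.008],"angular":[0,0,0],"hand":1},{"translation":[0,0,0],"angular":[0,0,0],"hand":1},{"translation":[0,0,0],"angular":[0,0,0],"hand":1}]'
python3 -m handwheel '[{"translation":[0,0,0.003],"angular":[0,0,0],"hand":1},{"translation":[0,0,0.003],"angular":[0,0,0],"hand":1},{"translation":[0,0,0],"angular":[0,0,0],"hand":1},{"translation":[0,0,0],"angular":[0,0,0],"hand":1}]'
```

```text
clock: 43.53
position: [0.4585, -0.0293, 0.1478]
ee_rot: [-0.001, 0.292, 0.956, 0.0]
contact_force: [0.2, 0.6, 0.2]
width: 0.022
gripper_force: 39.5
clock: 43.87
position: [0.4586, -0.0294, 0.1422]
ee_rot: [-0.0, 0.292, 0.956, 0.0]
contact_force: [-0.1, 0.8, -0.4]
width: 0.0221
gripper_force: 39.5
```

```bash
python3 -m handwheel '[{"translation":[0,0,0.0015],"angular":[0,0,0],"hand":1},{"translation":[0,0,0],"angular":[0,0,0],"hand":1},{"translation":[0,0,0],"angular":[0,0,0],"hand":1}]'
python3 -m handwheel '[{"translation":[0,0,0.001],"angular":[0,0,0],"hand":1},{"translation":[0,0,0],"angular":[0,0,0],"hand":1},{"translation":[0,0,0],"angular":[0,0,0],"hand":1}]'
```

```text
clock: 44.12
position: [0.4588, -0.0295, 0.1417]
ee_rot: [0.0, 0.292, 0.956, 0.0]
contact_force: [-1.8, -0.7, 5.3]
width: 0.022
gripper_force: 40.1
clock: 44.37
position: [0.4588, -0.0295, 0.1416]
ee_rot: [0.001, 0.292, 0.956, 0.0]
contact_force: [-3.3, 0.5, 12.3]
width: 0.0223
gripper_force: 40.8
```

```bash
python3 -m handwheel '[{"translation":[0,0,-0.002],"angular":[0,0,0],"hand":1},{"translation":[0,0,0],"angular":[0,0,0],"hand":0.8},{"translation":[0,0,0],"angular":[0,0,0],"hand":0.5},{"translation":[0,0,0],"angular":[0,0,0],"hand":0.3},{"translation":[0,0,0],"angular":[0,0,0],"hand":0.3},{"translation":[0,0,-0.02],"angular":[0,0,0],"hand":0.3},{"translation":[0,0,-0.03],"angular":[0,0,0],"hand":0.3},{"translation":[0,0,-0.03],"angular":[0,0,0],"hand":0.3},{"translation":[0,0,-0.03],"angular":[0,0,0],"hand":0.3},{"translation":[0,0,-0.02],"angular":[0,0,0],"hand":0.3}]'
python3 -m handwheel '[{"translation":[0.0196,0.029,0],"angular":[0,0,0],"hand":0.3},{"translation":[0.0196,0.029,0],"angular":[0,0,0],"hand":0.3},{"translation":[0.0196,0.029,0],"angular":[0,0,0],"hand":0.3},{"translation":[0.0196,0.029,0],"angular":[0,0,0],"hand":0.3},{"translation":[0.0196,0.029,0],"angular":[0,0,0],"hand":0.3},{"translation":[0.0196,0.029,0],"angular":[0,0,0],"hand":0.3},{"translation":[0.0196,0.029,0],"angular":[0,0,0],"hand":0.3},{"translation":[0.0196,0.029,0],"angular":[0,0,0],"hand":0.3},{"translation":[0.0196,0.029,0],"angular":[0,0,0],"hand":0.3},{"translation":[0,0,0],"angular":[0,0,0],"hand":0.3}]'
python3 chk.py
python3 - <<'E'
from det import *
im=grab()
# lid: flange circle edge contrast, r=.042 at z=.135 top face; compare with nest centre
g={n:cv2.cvtColor(im[n],cv2.COLOR_RGB2GRAY).astype(np.float32) for n in im}
def samp(n,x,y,z,r):
    q=proj(n,ring(r,z,90)+[x,y,0]).astype(np.float32); return cv2.remap(g[n],q[:,:1].T.copy(),q[:,1:].T.copy(),cv2.INTER_LINEAR).mean()
for n in im:
    print(n,max((samp(n,x,y,z,.039)-samp(n,x,y,z,.045),round(x,4),round(y,4),z) for z in(.129,.135,.141) for x in np.arange(.447,.472,.001) for y in np.arange(-.042,-.017,.001)))
cs=[cv2.Canny(im['top'],40,120)]
E
```

```text
clock: 45.2
position: [0.4594, -0.0297, 0.2742]
ee_rot: [0.002, 0.292, 0.956, 0.0]
contact_force: [0.1, 0.9, -0.1]
width: 0.0598
gripper_force: 0.0
clock: 46.03
position: [0.4577, 0.2915, 0.271]
ee_rot: [-0.001, 0.289, 0.957, 0.002]
contact_force: [-0.1, -0.4, 0.1]
width: 0.06
gripper_force: 0.0
top cup_4 rim px [327. 271.] [([133.0, 172.0], 18), ([585.0, 212.0], 124), ([616.0, 232.0], 30), ([634.0, 232.0], 21), ([587.0, 244.0], 142)]
side cup_4 rim px [344. 219.] []
top [array([ 0.494 , -0.308 , -0.6357]), np.float64(0.5368)]
side [array([ 0.4176, -0.2452, -0.8452]), np.float64(0.3351)]
top (np.float32(39.293068), np.float64(0.46), np.float64(-0.03), 0.129)
side (np.float32(4.8442993), np.float64(0.464), np.float64(-0.018), 0.129)
```

Run:
```python
from det import *
im=grab()
for n in im:
    a=cv2.imread(f'pics/{n}0.png')[:,:,::-1]; d=(cv2.absdiff(im[n],a).max(2)>18).astype(np.uint8)
    t=cv2.dilate(silh(n,'trough',.478,-.293,-.5915),np.ones((9,9),np.uint8))>0
    if n=='side': t[:,:]|=cv2.dilate(silh(n,'scoop',.4789,-.2931,-.592,.016),np.ones((25,25),np.uint8))>0
    def iou(s): s=s>127; return (d.astype(bool)&s&t).sum()/((d.astype(bool)|s)&t).sum()
    print(n,max((round(iou(silh(n,'scoop',.478+k*np.cos(.5915),-.293-k*np.sin(.5915),-.5915,.016)),3),round(k,3)) for k in np.arange(-.08,.081,.01)))
    # lid on nest: IoU of wood mask with lid silhouette above nest
    m=mask(im[n])>0
    for z in(.109,.114,.119,.124,.129):
        s=silh(n,'lid',.4597,-.0295,0,z)>127
        for k,mm in(('cups',0),):
            o=s.copy()
            for c,h in(('cup_1',0),('cup_2',.008),('cup_3',.016),('cup_4',.024)): o|=silh(n,c,.4597,-.0295,0,h)>127
        w=cv2.dilate(o.astype(np.uint8),np.ones((15,15)))>0
        print(n,z,((m&o).sum()/((m|o)&w).sum()).round(4))
```

```text
top (np.float64(0.288), np.float64(-0.08))
top 0.109 0.9449
top 0.114 0.9449
top 0.119 0.9449
top 0.124 0.9449
top 0.129 0.9449
side (np.float64(0.309), np.float64(0.07))
side 0.109 0.6741
side 0.114 0.6678
side 0.119 0.6598
side 0.124 0.6517
side 0.129 0.6423
```

Run:
```python
from det import *
im=grab()
seg=[((-.055,-.02,0),(-.055,.02,0)),((-.055,-.02,0),(-.045,-.045,.043)),((-.055,.02,0),(-.045,.045,.043)),((-.045,.045,.043),(.055,.045,.043)),((-.045,-.045,.043),(.055,-.045,.043)),((.055,-.045,.047),(.055,.045,.047)),((.064,-.008,.05),(.077,-.008,.104)),((.064,.008,.05),(.077,.008,.104)),((.077,-.008,.104),(.077,.008,.104)),((.088,-.008,.104),(.088,.008,.104))]
P=np.concatenate([np.linspace(a,b,40) for a,b in seg])
for n in im:
    e=cv2.Canny(cv2.cvtColor(im[n],cv2.COLOR_RGB2GRAY),25,70); D=np.minimum(cv2.distanceTransform(255-e,cv2.DIST_L2,3),6)
    def cost(k,y,yaw,p):
        Q=P@R.from_euler('ZYX',[yaw,p,0]).as_matrix().T
        c=np.array([.478+k*np.cos(.5915)+y*np.sin(.5915),-.293-k*np.sin(.5915)+y*np.cos(.5915),.017])
        q=proj(n,Q+c).round().astype(int); return D[q[:,1],q[:,0]].mean()
    r=sorted((cost(k,y,-.5915,p),round(k,3),round(y,3),p) for k in np.arange(-.1,.101,.004) for y in(-.012,-.006,0,.006,.012) for p in(-.3,-.15,0,.15,.3))
    print(n,[np.round(t,3).tolist() for t in r[:4]],'median',np.round(r[len(r)//2][0],2))
```

```text
top [[1.056, 0.008, 0.006, -0.15], [1.096, -0.016, 0.0, 0.3], [1.101, -0.012, 0.0, 0.3], [1.106, -0.008, 0.006, 0.0]] median 2.1
side [[0.781, -0.096, 0.012, 0.3], [0.817, -0.052, -0.006, 0.0], [0.827, -0.048, -0.006, 0.0], [0.84, -0.1, 0.012, 0.3]] median 1.97
```

```bash
python3 -c "
from rig import manip
print(manip.sign_off())"
```

```text
the job is handed in; nothing more can be done
None
```

I handed the job in at about 46 s on the clock: the four cups are nested, the balls poured into the innermost cup, the scoop laid back in the trough and the lid seated. The scoop's final position rests on the robot's pose at release, because the last camera check of it was inconclusive; sign-off returned no verdict.

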